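# Re-rack ground samples in reverse order for testing

## Task

The four resin-mounted samples stand in the full rack in the order in which they were ground; for the hardness test they are wanted in the other rack in the reverse order, counted from each rack's brass pin. Move them all over, so that the sample nearest the pin in the full rack ends in the dish farthest from the pin in the empty rack, the next one in the next dish, and so on; each lies flat on the floor of its own dish, metal face up.

Things in the scene. Friction and masses are not known exactly. Their poses are not given: they have to be found in the camera images.
- full_rack: Rack that holds the samples at the start: a fixed grey plastic board 60 x 256 x 8 mm, long side along y, with a row of 4 round aluminium dishes at x = 0, y = +84, +28, -28, -84 mm: 50 mm across, 46 mm inside, floor 10 mm and rim 13 mm above the bench. A brass pin (15 mm thick, top 26 mm above the bench) at y = +119 mm. Origin: centre of the underside.
- empty_rack: Rack with empty dishes at the start: a fixed grey plastic board 60 x 256 x 8 mm, long side along y, with a row of 4 round aluminium dishes at x = 0, y = +84, +28, -28, -84 mm: 50 mm across, 46 mm inside, floor 10 mm and rim 13 mm above the bench. A brass pin (15 mm thick, top 26 mm above the bench) at y = +119 mm. Origin: centre of the underside.
- disc_centre (a point): Resin-mounted metal sample: a black upright cylinder 30 mm across and 16 mm high, one round metal disc set in its top. It starts in one of the full rack's dishes. The point is its centre, half-way up (8 mm above its underside); z points out of its metal face (up at the start).
- dish_disc: The dish on the full rack (50 mm across) in which the sample of the same name starts; fixed to the rack; any of the four places. Origin: centre of the dish's underside, 8 mm above the bench; its inner floor is 2 mm higher.
- bars_centre (a point): Resin-mounted metal sample: a black upright cylinder 30 mm across and 14 mm high, two slim parallel metal bars set in its top. It starts in one of the full rack's dishes. The point is its centre, half-way up (7 mm above its underside); z points out of its metal face (up at the start).
- dish_bars: The dish on the full rack (50 mm across) in which the sample of the same name starts; fixed to the rack; any of the four places. Origin: centre of the dish's underside, 8 mm above the bench; its inner floor is 2 mm higher.
- oblong_centre (a point): Resin-mounted metal sample: a black upright cylinder 30 mm across and 16 mm high, one oblong metal piece set in its top. It starts in one of the full rack's dishes. The point is its centre, half-way up (8 mm above its underside); z points out of its metal face (up at the start).
- dish_oblong: The dish on the full rack (50 mm across) in which the sample of the same name starts; fixed to the rack; any of the four places. Origin: centre of the dish's underside, 8 mm above the bench; its inner floor is 2 mm higher.
- tall_centre (a point): Resin-mounted metal sample: a black upright cylinder 30 mm across and 19 mm high, one small round metal disc set in its top; the tallest of the four. It starts in one of the full rack's dishes. The point is its centre, half-way up (9.5 mm above its underside); z points out of its metal face (up at the start).
- dish_tall: The dish on the full rack (50 mm across) in which the sample of the same name starts; fixed to the rack; any of the four places. Origin: centre of the dish's underside, 8 mm above the bench; its inner floor is 2 mm higher.
Mind the look-alikes: they are no part of the job. What is shaped like the part that bears disc_centre but purple is not meant. What is shaped like the part that bears tall_centre but turquoise is not meant.

How it is judged:
By the outcome, as a careful person would: the job done as asked, in the order asked, and still so for the second after the job is handed in, with the robot touching nothing.
It also fails if it takes over 96 s, if anything falls off the work surface, if the arm or the gripper's body presses on something with over 40 N, if the wrist force passes 120 N, or if a joint passes its speed limit or range.

## Robot

A 6-joint arm with a two-finger parallel gripper is mounted at the origin on a cart in front of the work surface, level with it; the furniture and walls round the work are solid. World frame = base frame: x ahead of the robot, y to its left, z up, the work surface at z = 0. Lengths are in m, angles in rad, forces in N, time in s.
With the tool pointing down it reaches from about 0.3 to 0.875 m from the base axis. Payload 6.4 kg.
Tool frame: the origin (TCP) lies between the finger pads; the fingertips stand 11 mm ahead of it and the grasp point (between the pads) lies 8 mm behind it (ctrl.tcp_to_tips is the distance from the TCP to the fingertips, in m); x points along the fingers, z is the direction in which the jaws open and shut, and the axes are right-handed (so a half turn about x gives the same grasp; the last joint's range is limited). The gripper opens to 85 mm and grips with 20 to 120 N. Pads are 22 mm wide; open, the fingers measure 114 mm over their backs; the gripper's body (76 mm by 85 mm) begins 54 mm behind the grasp point. The pads swing forward as they close: fully open they stand 13 mm farther back than shut.
Start: joints at [-1.307, 0.181, 1.607, -0, 1.354, -0.206], TCP at [0.26, -0.513, 0.208] pointing down, gripper open.
Joint ranges: [-2.99, 2.99], [-0.89, 2.07], [0.3, 2.58], [-1.14, 4.28], [0, 2.63], [-3.12, 3.12]. Speed limits (rad/s): [2.57, 2.57, 3.01, 3.14, 3.14, 3.14].

## Interface

Orientations are given as a unit quaternion [w, x, y, z].
In Python, from bench import ctrl, eyes, hand_in gives the robot as it stands. The module is installed in compiled form; this text tells all that it offers.
- The arm moves only by the tool step_arm, never from a script. Its arguments are lists of equal length, an entry for each row: "xyz": the shift along the world's x, y, z in mm, a list of three; "spin": the turn about the world's z in rad; "fingers": the opening in per cent of the stroke, from 0 (shut) to 100 (fully open). A call has 1 to 10 rows; each row is the pose to reach, as a shift and turn from the pose commanded when the call began; what a row does not reach only later rows make up. A row lasts 1/10 s, in which the tool goes at most 50 mm and 8.59 degrees, less where a joint would pass 70% of its speed; a pose out of reach is approached as far as the arm can. A call with a gripper value outside its range is refused whole. The fingers move at their own pace and stop on an object; the grip force is fixed at half the most. Time passes only in rows, so rows that repeat a pose let the fingers close. It gives the time, the measured TCP pose, the force and the opening at its end, in the units of the state.
- ctrl.get_obs(): the state, without advancing time (a new reading comes with each control period).
- eyes.camera(name): name is "scene" or "top" or "wrist"; returns the picture (480x640x3 uint8, red, green, blue); there is no depth.
- eyes.camera_model(name): a dict with "vertical_fov" (degrees; the focal length in pixels is half the picture's height over the tangent of half this angle, whatever the lens; pixels are square), "cx", "cy" (the principal point, pixels), "pose" (4x4, takes a point from camera to world coordinates); the wrist camera has in their place "tool_from_camera" (4x4, takes a point from camera to tool coordinates, whose origin is the TCP and whose axes are the tool frame's). Camera axes: x right, y up, looking along -z (the intrinsics and any distortion apply to the point x, -y, -z); pixel columns grow to the right and rows downward; lengths in m; the calibration is good to about 2 mm. The wrist camera is an equidistant fisheye: a pixel r from the principal point sees the ray r / f radians off the axis. A picture is of the moment at which its call begins: read the wrist's pose just before it. camera_model takes no time and is no camera call.
- hand_in(): hands the job in, once; it reports no verdict.
The state is a dict: "time_s": time; "q": joint angles; "dq": joint speeds; "joint_efforts": joint torques, N m; "eef_pos": TCP position; "eef_rot": TCP orientation; "wrist_force": force on the tool from outside, world axes, zero at the start; "torque": the same for the moment, N m; "opening": opening from 0.0 (shut) to 1.0 (fully open).
Only numpy, scipy, OpenCV 4.12 (cv2) and the standard library are available. Lean on these libraries where they do the work, as an engineer would, in place of code of your own. Each camera call takes 0.05 s, during which the arm holds its last target.

## Working session

There is one attempt and no reset: what is moved stays moved. The work goes in short steps, Python scripts to look and compute and a tool call to move; the robot and the scene stay as the last step left them, time stands still between calls to the robot, and variables do not carry over. Pictures are saved under pics/ and viewed, and the job is handed in when it is done.

Besides the shell and the picture viewer there is one more tool, called as name(argument=value, ...) on one line, values as JSON. step_arm: Moves the arm, as the interface text tells. Its arguments: {"type":"object","properties":{"xyz":{"type":"array"},"spin":{"type":"array"},"fingers":{"type":"array"}},"required":["xyz","spin","fingers"]}

```bash
mkdir -p pics; ls; python3 - <<'E'
from bench import ctrl, eyes
import cv2
o=ctrl.get_obs(); print(o['time_s'],o['eef_pos'],o['eef_rot'],o['opening'])
for n in ['scene','top']:
    cv2.imwrite(f'pics/{n}0.png',eyes.camera(n)[:,:,::-1]); print(n,eyes.camera_model(n))
print(eyes.camera_model('wrist'))
E
```

```text
pics
0.0 [ 0.26015635 -0.51210333  0.20757609] [ 0.60217957  0.37033618  0.60309539 -0.36946831] 0.9967880644609391
scene {'vertical_fov': 48.143015923210065, 'cx': 317.3997153354928, 'cy': 236.19551482073922, 'pose': array([[ 0.78001749,  0.29774457, -0.55038249, -0.02403421],
       [-0.62550571,  0.39595329, -0.67228238, -0.74241464],
       [ 0.01775733,  0.8686594 ,  0.49509142,  0.55294227],
       [ 0.        ,  0.        ,  0.        ,  1.        ]])}
top {'vertical_fov': 46.5087814418407, 'cx': 321.40968873380615, 'cy': 242.34565618120658, 'pose': array([[-6.87110798e-03,  9.88723237e-01, -1.49596618e-01,
         3.35122251e-01],
       [-9.99975645e-01, -6.97678560e-03, -1.81617780e-04,
        -5.40256288e-02],
       [-1.22327325e-03,  1.49591727e-01,  9.88747095e-01,
         1.14364758e+00],
       [ 0.00000000e+00,  0.00000000e+00,  0.00000000e+00,
         1.00000000e+00]])}
{'vertical_fov': 65.70646984690485, 'cx': 318.5524250069536, 'cy': 239.0191302138369, 'tool_from_camera': array([[ 9.82598433e-05,  3.05725215e-01, -9.52119784e-01,
        -1.66505663e-01],
       [ 2.20732226e-04,  9.52119759e-01,  3.05725229e-01,
         7.81105389e-02],
       [ 9.99999971e-01, -2.40204033e-04,  2.60717311e-05,
        -5.04767175e-04],
       [ 0.00000000e+00,  0.00000000e+00,  0.00000000e+00,
         1.00000000e+00]])}
```

View pics/scene0.png

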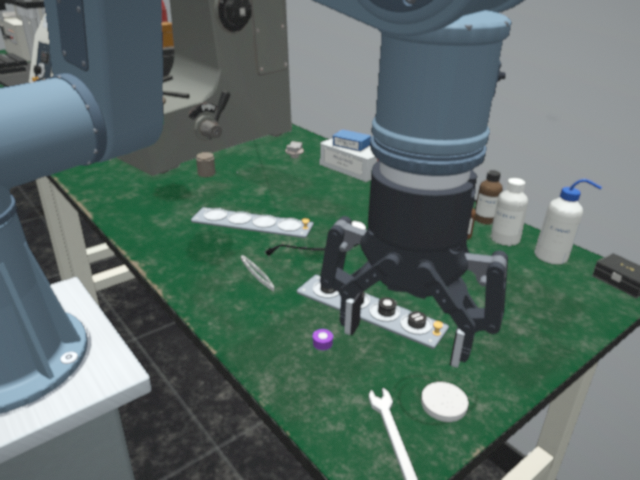

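View pics/top0.png

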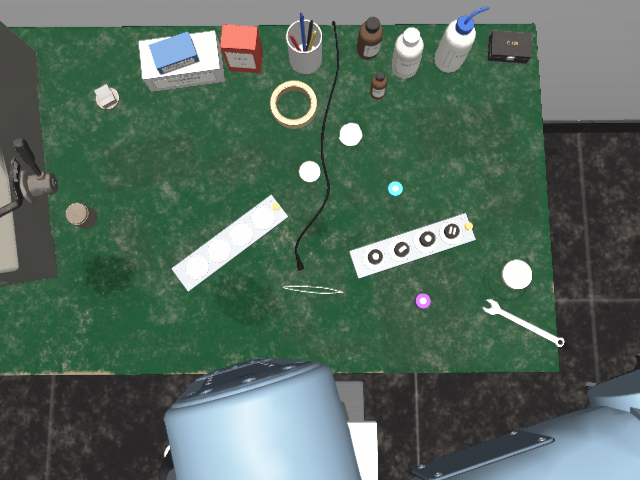

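The top view shows the full rack with its pin at (469,226) and samples at about (452,231), (427,239), (402,249) and (376,257). The empty rack's pin is at (276,206). The look-alikes, purple at (423,301) and turquoise at (396,188), stand off the racks. Next I'll enlarge and measure.

```bash
cat > h.py <<'E'
import numpy as np, cv2
from bench import ctrl, eyes
from scipy.spatial.transform import Rotation as R
def toolT(o):
    q=o['eef_rot'];T=np.eye(4);T[:3,:3]=R.from_quat([q[1],q[2],q[3],q[0]]).as_matrix();T[:3,3]=o['eef_pos'];return T
def ray(name,u,v,T=None):
    m=eyes.camera_model(name);f=240/np.tan(np.radians(m['vertical_fov'])/2)
    a,b=(u-m['cx'])/f,(v-m['cy'])/f
    if name=='wrist':
        r=np.hypot(a,b);d=np.array([a/r*np.sin(r),-b/r*np.sin(r),-np.cos(r)]) if r>0 else np.array([0,0,-1.])
        P=T@m['tool_from_camera']
    else:
        d=np.array([a,-b,-1.]);P=m['pose']
    d=P[:3,:3]@d
    return P[:3,3],d/np.linalg.norm(d)
def onz(name,u,v,z,T=None):
    c,d=ray(name,u,v,T);return c+d*(z-c[2])/d[2]
def tri(r1,r2):
    A=[];b=[]
    A=np.zeros((3,3));b=np.zeros(3)
    for c,d in (r1,r2):
        M=np.eye(3)-np.outer(d,d);A+=M;b+=M@c
    p=np.linalg.solve(A,b)
    return p,[np.linalg.norm((np.eye(3)-np.outer(d,d))@(p-c)) for c,d in(r1,r2)]
E
python3 - <<'E'
import cv2
t=cv2.imread('pics/top0.png');s=cv2.imread('pics/scene0.png')
cv2.imwrite('pics/c1.png',cv2.resize(t[205:285,345:485],None,fx=5,fy=5,interpolation=cv2.INTER_CUBIC))
cv2.imwrite('pics/c2.png',cv2.resize(t[190:300,165:295],None,fx=5,fy=5,interpolation=cv2.INTER_CUBIC))
E
```

```text
(no output)
```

View pics/c1.png

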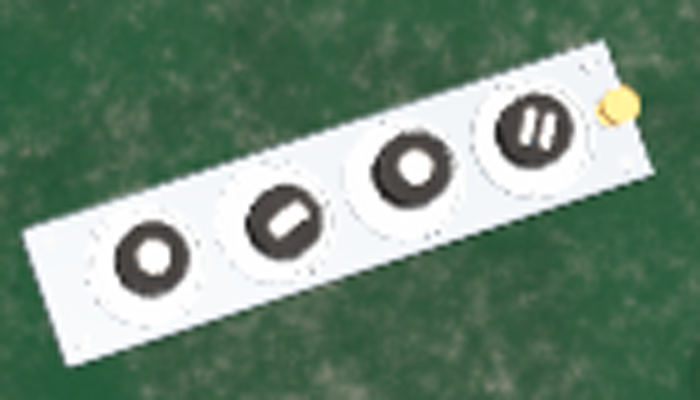

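View pics/c2.png

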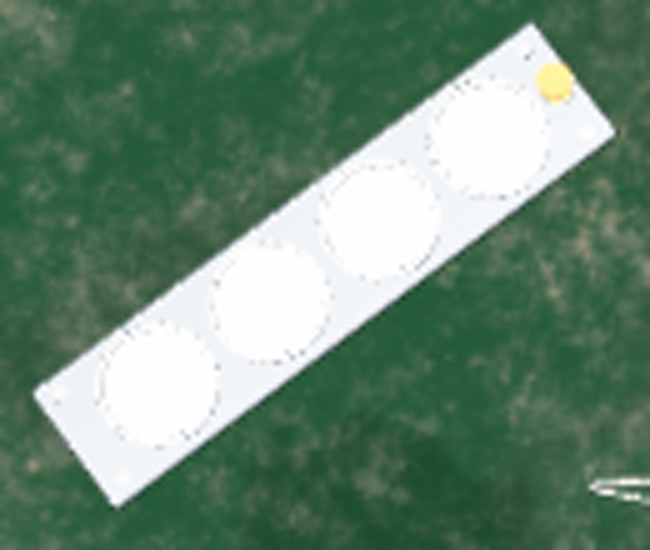

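```bash
cat > top.py <<'E'
from h import *
def dark(img,roi,bright=None):
    x0,y0,x1,y1=roi
    m=np.zeros(img.shape[:2],np.uint8); m[y0:y1,x0:x1]=(img[y0:y1,x0:x1].max(2)<130)*255
    return m
def board(img,roi):
    x0,y0,x1,y1=roi
    m=np.zeros(img.shape[:2],np.uint8);m[y0:y1,x0:x1]=(img[y0:y1,x0:x1].min(2)>140)*255
    cs,_=cv2.findContours(m,cv2.RETR_EXTERNAL,cv2.CHAIN_APPROX_NONE)
    return max(cs,key=cv2.contourArea)
def pin(img,roi):
    x0,y0,x1,y1=roi
    im=img.astype(int);mm=(im[...,0]-im[...,2]>60)&(im[...,0]>150)&(im[...,1]>120)
    m=np.zeros(img.shape[:2],bool);m[y0:y1,x0:x1]=mm[y0:y1,x0:x1]
    v,u=np.nonzero(m);return u.mean(),v.mean(),m.sum()
E
python3 - <<'E'
from top import *
img=cv2.imread('pics/top0.png')[:,:,::-1].copy()
print('tips',ctrl.tcp_to_tips)
T=toolT(ctrl.get_obs());print(T[:3,:3].round(3))
for n,roi in dict(full=(345,205,485,285),empty=(165,190,295,300)).items():
    c=board(img,roi);r=cv2.minAreaRect(c);b=cv2.boxPoints(r)
    W=np.array([onz('top',*p,0.008)[:2] for p in b])
    print(n,'centre',onz('top',*r[0],.008)[:2].round(4),'sides',[np.linalg.norm(W[i]-W[i-1]).round(4) for i in range(4)])
    u,v,a=pin(img,roi);p=onz('top',u,v,.026)[:2];ctr=W.mean(0);d=p-ctr
    print(' pin px',u,v,a,p.round(4),'dist',np.linalg.norm(d).round(4),'yaw',np.degrees(np.arctan2(d[1],d[0])).round(2))
    L=W[1]-W[0] if np.linalg.norm(W[1]-W[0])>.15 else W[2]-W[1]
    L=L/np.linalg.norm(L); L=L if L@d>0 else -L
    print(' axis',L.round(4),'deg',np.degrees(np.arctan2(L[1],L[0])).round(2))
    for k in(84,28,-28,-84):print('  dish',k,(ctr+L*k/1e3).round(4))
    if n=='full':
        m=dark(img,roi);fill=np.zeros_like(m);cv2.drawContours(fill,[c],-1,255,-1)
        m&=cv2.erode(fill,np.ones((5,5)))
        cs,_=cv2.findContours(m,cv2.RETR_EXTERNAL,cv2.CHAIN_APPROX_NONE)
        for k in cs:
            if cv2.contourArea(k)>80:
                (u,v),r=cv2.minEnclosingCircle(k);M=cv2.moments(k);u2,v2=M['m10']/M['m00'],M['m01']/M['m00']
                p=onz('top',u2,v2,.022)[:2];print('  sample px',round(u,1),round(v,1),round(u2,1),round(v2,1),'r',round(r,2),p.round(4),'along',((p-ctr)@L).round(4),'across',np.cross(L,p-ctr).round(4))
E
```

```text
tips 0.011
[[-0.     0.892  0.453]
 [ 0.002  0.453 -0.892]
 [-1.     0.    -0.002]]
full centre [ 0.5005 -0.2412] sides [np.float64(0.0596), np.float64(0.2591), np.float64(0.0603), np.float64(0.2572)]
 pin px 468.21153846153845 225.75 52 [ 0.5362 -0.3524] dist 0.1162 yaw -72.26
 axis [ 0.3115 -0.9503] deg -71.85
  dish 84 [ 0.527  -0.3216]
  dish 28 [ 0.5096 -0.2684]
  dish -28 [ 0.4921 -0.2152]
  dish -84 [ 0.4747 -0.1619]
  sample px 374.7 256.3 374.8 256.4 r 7.4 [ 0.4753 -0.1616] along -0.0841 across 0.0007
  sample px 401.2 249.0 401.2 249.1 r 7.45 [ 0.4898 -0.2154] along -0.0284 across -0.0023
  sample px 427.0 238.5 426.8 238.7 r 8.14 [ 0.5109 -0.2681] along 0.0282 across 0.0013
  sample px 451.4 230.9 451.2 230.8 r 7.68 [ 0.5267 -0.3184] along 0.0809 across 0.0007
empty centre [0.5086 0.1357] sides [np.float64(0.0594), np.float64(0.256), np.float64(0.0606), np.float64(0.2544)]
 pin px 275.45238095238096 205.97619047619048 42 [0.5801 0.0396] dist 0.1185 yaw -53.43
 axis [ 0.6079 -0.794 ] deg -52.56
  dish 84 [0.5605 0.0681]
  dish 28 [0.5265 0.1125]
  dish -28 [0.4925 0.157 ]
  dish -84 [0.4584 0.2015]<stdin>:22: DeprecationWarning: Arrays of 2-dimensional vectors are deprecated. Use arrays of 3-dimensional vectors instead. (deprecated in NumPy 2.0)
```

Board sizes (257×60), pin distances (117–119) and sample offsets all agree with the text. Order from the pin is bars, round (427,239), oblong, round (375,256). I'll move over the full rack for two wrist views, to check heights.

step_arm(xyz=[[25,27,0],[50,55,0],[75,82,0],[100,110,0],[125,137,0],[150,164,0],[175,192,0],[200,220,0],[225,250,0],[240,272,0]], spin=[0.14,0.28,0.42,0.56,0.71,0.85,0.99,1.13,1.28,1.418], fingers=[100,100,100,100,100,100,100,100,100,100])

```text
time_s: 1.1
eef_pos: [0.5014, -0.2385, 0.2081]
eef_rot: [0.698, -0.114, 0.698, 0.114]
wrist_force: [0.6, 0.1, 0.3]
opening: 1.004
```

step_arm(xyz=[[0,0,0],[0,0,0],[0,0,0]], spin=[0,0,0], fingers=[100,100,100])

```text
time_s: 1.4
eef_pos: [0.4998, -0.2413, 0.2082]
eef_rot: [0.698, -0.111, 0.699, 0.111]
wrist_force: [-0.3, -0.9, -0.3]
opening: 0.999
```

```bash
python3 - <<'E'
from h import *
o=ctrl.get_obs();T=toolT(o);np.save('pics/T1.npy',T);print(o['time_s'],T.round(4),o['q'].__repr__())
cv2.imwrite('pics/w1.png',eyes.camera('wrist')[:,:,::-1])
cv2.imwrite('pics/s1.png',eyes.camera('scene')[:,:,::-1])
E
```

```text
1.4 [[-6.000e-04 -3.097e-01  9.508e-01  4.998e-01]
 [-0.000e+00  9.508e-01  3.097e-01 -2.413e-01]
 [-1.000e+00  2.000e-04 -6.000e-04  2.082e-01]
 [ 0.000e+00  0.000e+00  0.000e+00  1.000e+00]] array([-6.63509200e-01,  1.37015190e-01,  1.65761440e+00, -4.03167130e-04,
        1.34745601e+00, -9.78295438e-01])
```

View pics/w1.png

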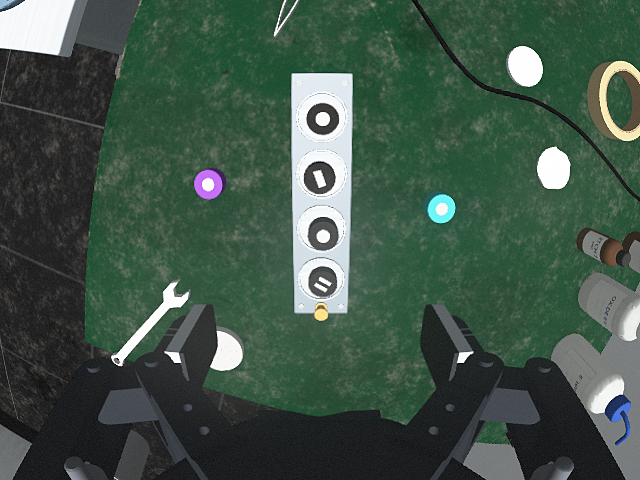

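View pics/s1.png

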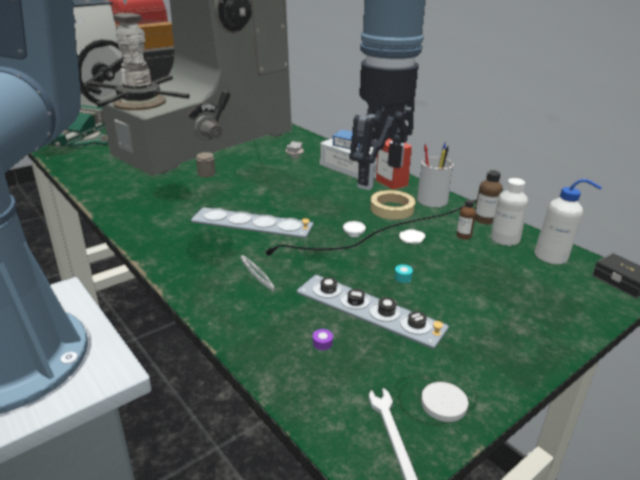

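Wrist view 1: samples at (322,118) round, (320,177) oblong, (323,233) small round, (322,282) bars, and the pin at (321,312). I'll take a second wrist view 80 mm along the row.

step_arm(xyz=[[-12,38,0],[-25,76,0],[-25,76,0],[-25,76,0]], spin=[0,0,0,0], fingers=[100,100,100,100])

```text
time_s: 1.9
eef_pos: [0.4751, -0.165, 0.2088]
eef_rot: [0.698, -0.112, 0.698, 0.111]
wrist_force: [0.3, 0.2, 0.4]
opening: 1.0
```

```bash
python3 - <<'E'
from h import *
o=ctrl.get_obs();T=toolT(o);np.save('pics/T2.npy',T)
cv2.imwrite('pics/w2.png',eyes.camera('wrist')[:,:,::-1])
T=[np.load('pics/T1.npy'),T];res=[]
for k,n in enumerate(['w1','w2']):
    g=cv2.imread(f'pics/{n}.png');roi=(285,60 if k==0 else 60,360,330 if k==0 else 440)
    mx=g.max(2);m=np.zeros_like(mx);m[60:400,285:360]=(mx[60:400,285:360]<100)*255
    m=cv2.morphologyEx(m,cv2.MORPH_OPEN,np.ones((3,3)))
    cs,h=cv2.findContours(m,cv2.RETR_CCOMP,cv2.CHAIN_APPROX_NONE)
    L=[]
    for c,hh in zip(cs,h[0]):
        if hh[3]==-1 and 300<cv2.contourArea(c)<2500:
            # metal = bright pixels inside the hull
            f=np.zeros_like(mx);cv2.drawContours(f,[cv2.convexHull(c)],-1,255,-1);f=cv2.erode(f,np.ones((7,7)))
            v,u=np.nonzero((f>0)&(mx>150));(cu,cv_),r=cv2.minEnclosingCircle(c)
            if len(u)>10: L.append((u.mean(),v.mean(),len(u),cu,cv_,r))
    L.sort(key=lambda a:a[1]);res.append(L)
    for a in L:print(n,np.round(a,1))
ctr=np.array([.5005,-.2412]);A=np.array([.3115,-.9503]);B=np.array([.9503,.3115])
for a,b in zip(*res):
    p,e=tri(ray('wrist',a[0],a[1],T[0]),ray('wrist',b[0],b[1],T[1]))
    print(p.round(4),np.round(e,4),'al/ac',((p[:2]-ctr)@A).round(4),((p[:2]-ctr)@B).round(4))
E
```

```text
w1 [ 320.1   98.6 2974.   322.   100.5   54.9]
w1 [322.4 118.6 164.  322.4 118.3  16. ]
w1 [319.2 178.4 140.  319.1 177.2  16. ]
w1 [322.9 235.8 144.  322.5 233.3  16.7]
w1 [322.3 283.9 111.  322.7 281.1  15. ]
w2 [321.7 202.5 151.  321.4 201.1  16. ]
w2 [318.6 257.7 115.  318.1 254.7  15.9]
w2 [322.1 308.3 113.  322.  304.2  15.7]
w2 [321.7 347.6  85.  321.  344.5  14. ]
[ 0.471  -0.1478  0.0924] [0.0008 0.0008] al/ac -0.0979 0.001
[ 0.4754 -0.1635  0.1703] [0.0009 0.0009] al/ac -0.0816 0.0004
[ 0.4858 -0.1947  0.1722] [0.0011 0.0011] al/ac -0.0488 0.0006
[ 0.498  -0.2285  0.1629] [0. 0.] al/ac -0.0129 0.0016
```

View pics/w2.png

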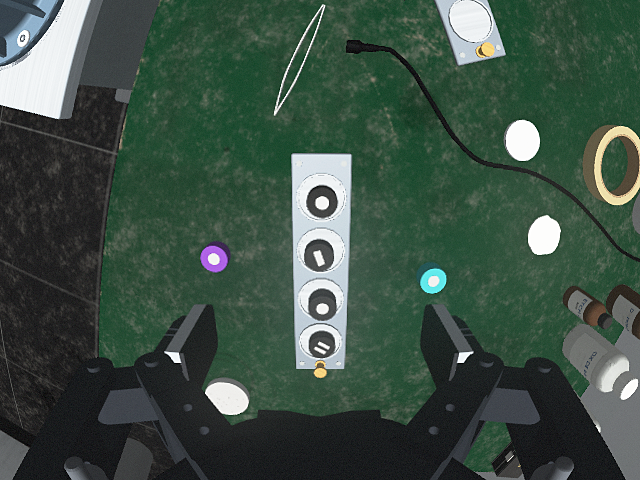

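One spurious blob (the first in w1) broke the pairing. I'll pair them again and add the pin.

```bash
python3 - <<'E'
from h import *
T=[np.load('pics/T1.npy'),np.load('pics/T2.npy')]
a=[(322.4,118.6),(319.2,178.4),(322.9,235.8),(322.3,283.9)];b=[(321.7,202.5),(318.6,257.7),(322.1,308.3),(321.7,347.6)]
ctr=np.array([.5005,-.2412]);A=np.array([.3115,-.9503]);B=np.array([.9503,.3115])
for p1,p2 in zip(a,b):
    p,e=tri(ray('wrist',*p1,T[0]),ray('wrist',*p2,T[1]))
    print(p.round(4),np.round(e,4),'al/ac',((p[:2]-ctr)@A).round(4),((p[:2]-ctr)@B).round(4))
E
```

```text
[ 0.4768 -0.1609  0.0261] [0.0001 0.0001] al/ac -0.0837 0.0024
[ 0.4915 -0.2155  0.0262] [0. 0.] al/ac -0.0272 -0.0006
[ 0.5122 -0.2672  0.0299] [0.0001 0.0001] al/ac 0.0284 0.003
[ 0.5285 -0.3178  0.0259] [0.0002 0.0002] al/ac 0.0815 0.0027
```

Tops measured at 26.1, 26.2, 29.9 and 25.9 mm, against the text's 26, 26, 29 and 24. From the pin the order is bars, tall, oblong, disc. I'll take tall first, pre-shaped to 50 %, and check the tips.

step_arm(xyz=[[12,-34,-20],[24,-68,-45],[36,-102,-75],[36,-102,-110],[36,-102,-148],[36,-102,-148],[36,-102,-148],[36,-102,-148]], spin=[0,0,0,0,0,0,0,0], fingers=[50,50,50,50,50,50,50,50])

```text
time_s: 2.75
eef_pos: [0.5127, -0.2683, 0.0629]
eef_rot: [0.699, -0.112, 0.697, 0.11]
wrist_force: [0.4, -0.5, 0.5]
opening: 0.501
```

```bash
python3 - <<'E'
from h import *
o=ctrl.get_obs();T=toolT(o);np.save('pics/T3.npy',T);print(T[:3,3])
cv2.imwrite('pics/w3.png',eyes.camera('wrist')[:,:,::-1])
cv2.imwrite('pics/s3.png',cv2.resize(eyes.camera('scene')[200:380,260:480,::-1],None,fx=3.3,fy=3.3,interpolation=cv2.INTER_CUBIC))
E
```

```text
[ 0.51274736 -0.26833529  0.06286149]
```

View pics/w3.png

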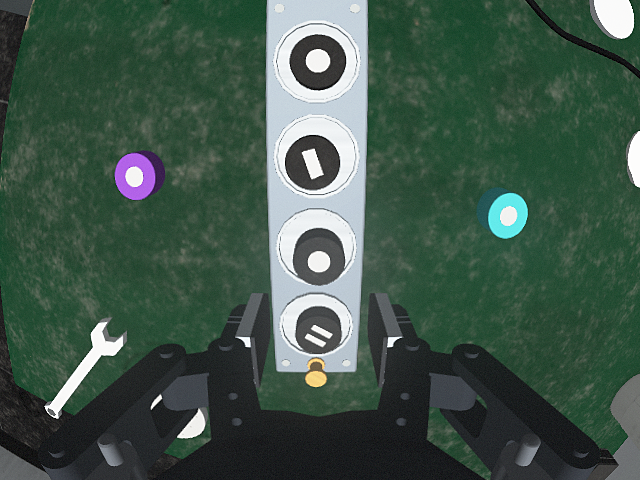

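View pics/s3.png

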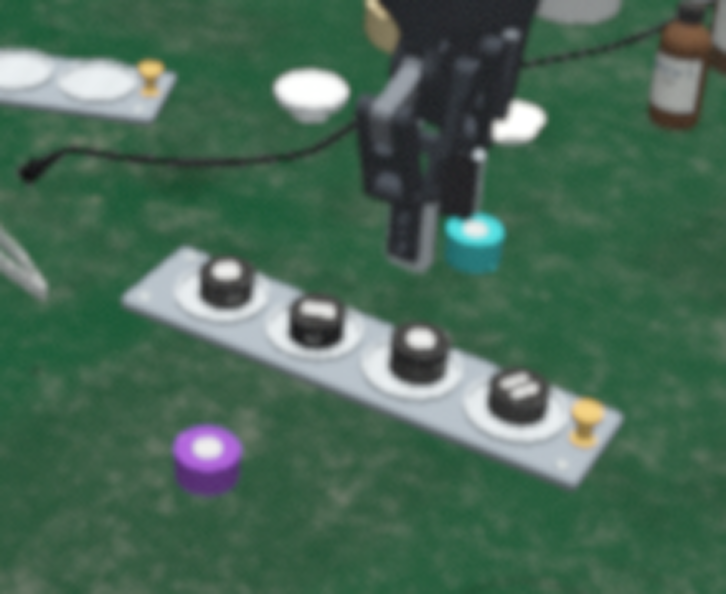

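```bash
python3 - <<'E'
from h import *
T=np.load('pics/T3.npy')
Ti=np.linalg.inv(T)
for (u,v),zz in [((269,294),-.0213),((370,293),.0213),((265,387),-.0213),((383,387),.0213)]:
    c,d=ray('wrist',u,v,T);c=Ti[:3,:3]@c+Ti[:3,3];d=Ti[:3,:3]@d
    for s in(zz,):
        t=(s-c[2])/d[2];print((c+d*t).round(4))
# identify samples in w3: at heights
for n,p,z in [('tall',(319,262),.029),('bars',(319,336),.024)]:
    q=onz('wrist',*p,z,T);print(n,q.round(4),(Ti@np.append(q,1)).round(4))
E
python3 -c "
import cv2;g=cv2.imread('pics/w3.png');cv2.imwrite('pics/w3c.png',cv2.resize(g[270:420,200:440],None,fx=3.3,fy=3.3))"
```

```text
[-0.0245  0.0084 -0.0213]
[-0.0279  0.0106  0.0213]
[-0.0527 -0.0194 -0.0213]
[-0.0715 -0.0034  0.0213]
tall [ 0.5128 -0.268   0.029 ] [3.39e-02 5.00e-04 1.00e-04 1.00e+00]
bars [ 0.5296 -0.3191  0.024 ] [ 3.90e-02 -5.34e-02  1.00e-04  1.00e+00]
```

View pics/w3c.png

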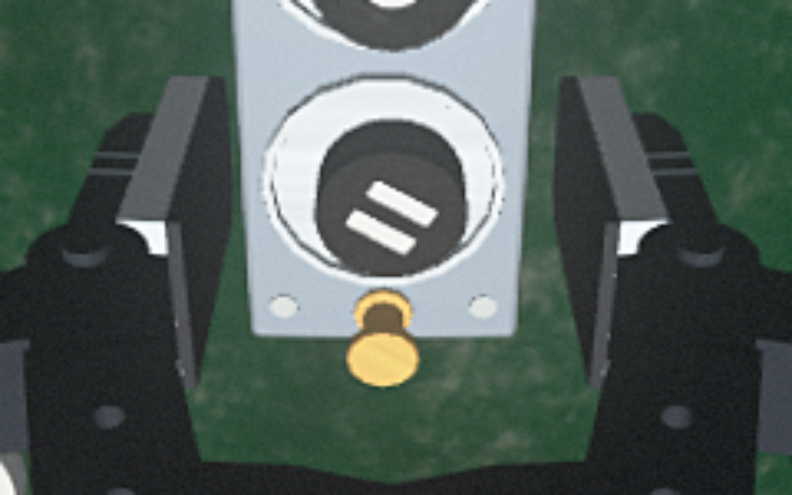

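```bash
python3 - <<'E'
from h import *
T=np.load('pics/T3.npy')
Ti=np.linalg.inv(T)
for u,v in [(263.6,293.6),(268,294),(251.5,337),(271,331),(257.5,387)]:
    c,d=ray('wrist',u,v,T);c=Ti[:3,:3]@c+Ti[:3,3];d=Ti[:3,:3]@d
    print(u,v,[(c+d*(s-c[1])/d[1]).round(4) for s in(.011,-.011)], (c+d*(-.0213-c[2])/d[2]).round(4))
m=eyes.camera_model('wrist');f=240/np.tan(np.radians(m['vertical_fov'])/2);print(f)
E
```

```text
263.6 293.6 [array([-0.0294,  0.011 , -0.0228]), array([ 0.0152, -0.011 , -0.0302])] [-0.0385  0.0155 -0.0213]
268 294 [array([-0.0297,  0.011 , -0.0209]), array([ 0.0148, -0.011 , -0.0278])] [-0.0273  0.0098 -0.0213]
251.5 337 [array([-0.0626,  0.011 , -0.0224]), array([-0.0287, -0.011 , -0.0297])] [-0.0679  0.0144 -0.0213]
271 331 [array([-0.0585,  0.011 , -0.0163]), array([-0.0233, -0.011 , -0.0216])] [-0.0255 -0.0096 -0.0213]
257.5 387 [array([-0.0882,  0.011 , -0.0168]), array([-0.0627, -0.011 , -0.0222])] [-0.0669 -0.0073 -0.0213]
371.64829954431775
```

```bash
python3 - <<'E'
from h import *
T=np.load('pics/T3.npy')
m=eyes.camera_model('scene');f=240/np.tan(np.radians(m['vertical_fov'])/2);Ci=np.linalg.inv(m['pose'])
for z in (-.0213,-.03,.0213):
  for x in (-.03,-.01,.011):
    p=Ci@T@np.array([x,0,z,1]);print(z,x,'scene px',m['cx']+f*p[0]/-p[2],m['cy']-f*p[1]/-p[2], 'crop',3.3*(m['cx']+f*p[0]/-p[2]-260),3.3*(m['cy']-f*p[1]/-p[2]-200))
E
```

```text
-0.0213 -0.03 scene px 383.86464965192994 275.72445189348105 crop 408.75334385136875 249.89069124848743
-0.0213 -0.01 scene px 382.89885443091316 286.41930382903865 crop 405.5662196220134 285.18370263582756
-0.0213 0.011 scene px 381.90907758186773 297.3797192664233 crop 402.2999560201635 321.3530735791969
-0.03 -0.03 scene px 381.26479358923206 278.35630762934096 crop 400.17381884446576 258.57581517682513
-0.03 -0.01 scene px 380.32260764653427 289.1017587226611 crop 397.06460523356304 294.0358037847816
-0.03 0.011 scene px 379.35720587633625 300.11198190362313 crop 393.87877939190963 330.3695402819563
0.0213 -0.03 scene px 396.0380100266586 263.40125878036946 crop 448.9254330879733 209.2241539752192
0.0213 -0.01 scene px 394.96796759955646 273.8526305284779 crop 445.3942930785363 243.71368074397708
0.0213 0.011 scene px 393.8703991290636 284.5728560200871 crop 441.7723171259099 279.09042486628744
```

The text puts the tips 11 mm ahead of the TCP, but both the wrist and scene views put them about 25 mm behind it. I'll trust the images, go down to the z=30 stage first, which is safe under either reading, and look again.

step_arm(xyz=[[-1,1,-15],[-1,1,-30],[-1,1,-30],[-1,1,-30],[-1,1,-30]], spin=[0,0,0,0,0], fingers=[50,50,50,50,50])

```text
time_s: 3.35
eef_pos: [0.5105, -0.2658, 0.0305]
eef_rot: [0.698, -0.112, 0.698, 0.112]
wrist_force: [-0.1, -0.3, -0.4]
opening: 0.501
```

```bash
cat > look.py <<'E'
import sys
from h import *
n=sys.argv[1]
o=ctrl.get_obs();T=toolT(o);np.save(f'pics/T{n}.npy',T);print(o['time_s'],T[:3,3].round(4),np.degrees(np.arctan2(T[1,2],T[0,2])).round(2),o['wrist_force'],o['opening'])
w=eyes.camera('wrist')[:,:,::-1];cv2.imwrite(f'pics/w{n}.png',w)
s=eyes.camera('scene')[:,:,::-1];cv2.imwrite(f'pics/s{n}.png',s)
x,y=(int(sys.argv[2]),int(sys.argv[3])) if len(sys.argv)>3 else (370,290)
x=min(max(x,66),640-66);y=min(max(y,75),405)
a=cv2.resize(s[y-75:y+75,x-66:x+67],(532,600),interpolation=cv2.INTER_CUBIC)
cv2.imwrite(f'pics/v{n}.png',np.hstack([cv2.resize(w[60:420,200:440],(266,400)),a[:400]]) if 0 else a)
E
python3 look.py 4
```

```text
3.35 [ 0.5105 -0.2658  0.0305] 18.17 [-0.09867183 -0.34792104 -0.44683341] 0.5012760860929686
```

View pics/w4.png

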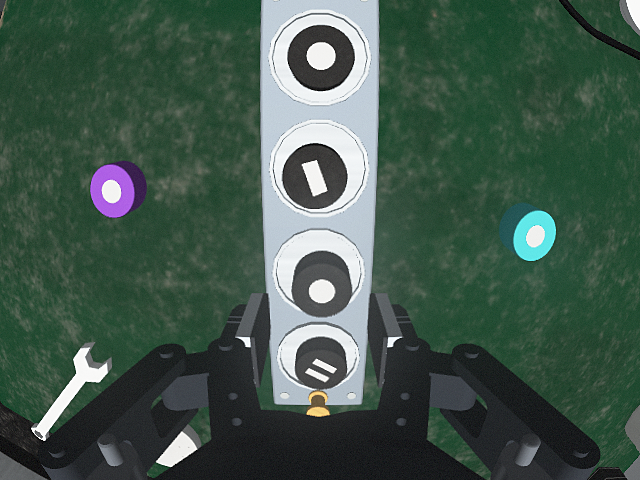

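View pics/v4.png

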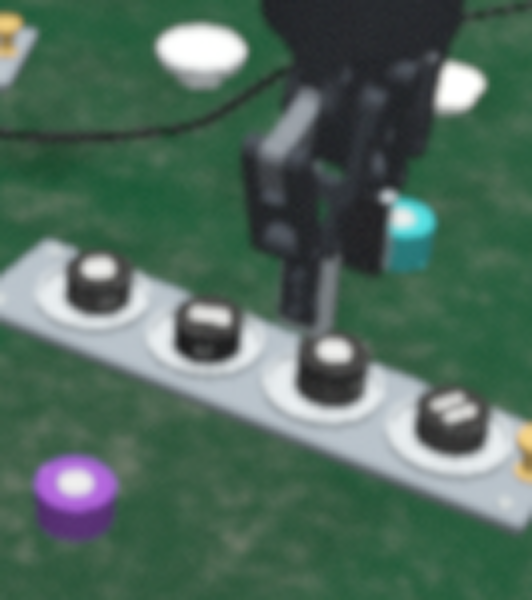

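The wrist view shows tall at (321,291) between the jaws, but the pads (rows 294–387) still stand well above it. The tips are about 57 mm above the bench, so the text's 11 mm is off by roughly 37 mm. I'll go down in steps, watching the force.

step_arm(xyz=[[0,0,-10],[0,0,-20],[0,0,-27],[0,0,-27],[0,0,-27]], spin=[0,0,0,0,0], fingers=[50,50,50,50,50])

```text
time_s: 3.95
eef_pos: [0.5101, -0.2655, 0.003]
eef_rot: [0.698, -0.111, 0.698, 0.112]
wrist_force: [0.2, 1.0, -0.5]
opening: 0.498
```

```bash
python3 look.py 5 380 310
```

```text
3.95 [ 0.5101 -0.2655  0.003 ] 18.16 [ 0.17168991  0.9750938  -0.48518194] 0.4983799610701399
```

View pics/w5.png

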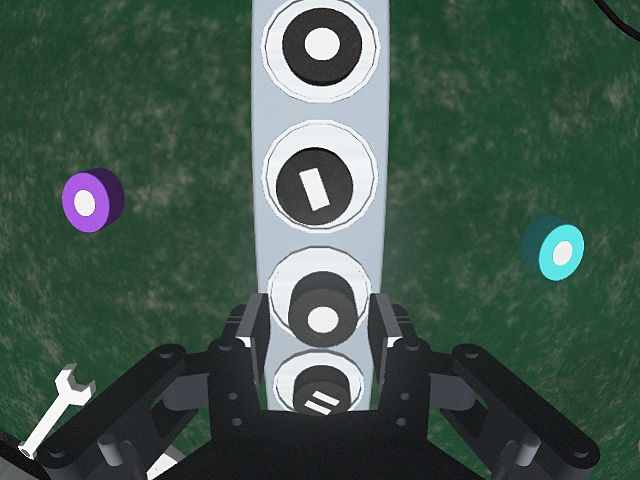

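View pics/v5.png

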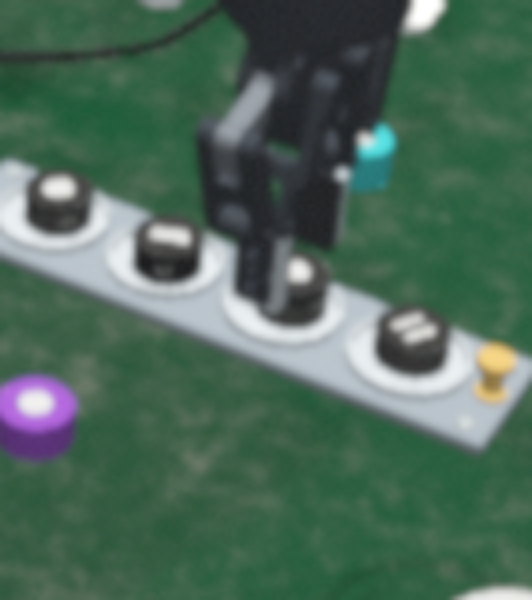

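Tips are now at about z=30 and the tall sample is at (323,319), about 3 mm off the jaw centre. I'll correct that, drop 12 mm and close.

step_arm(xyz=[[2,-2,0],[2,-2,-6],[2,-2,-11],[2,-2,-11],[2,-2,-11]], spin=[0,0,0,0,0], fingers=[50,50,50,50,50])

```text
time_s: 4.55
eef_pos: [0.512, -0.2675, -0.0079]
eef_rot: [0.698, -0.111, 0.698, 0.112]
wrist_force: [-0.9, 0.5, 0.5]
opening: 0.499
```

step_arm(xyz=[[0,0,0],[0,0,0],[0,0,0],[0,0,0],[0,0,0],[0,0,0]], spin=[0,0,0,0,0,0], fingers=[42,38,34,20,20,20])

```text
time_s: 5.15
eef_pos: [0.5126, -0.2679, -0.007]
eef_rot: [0.698, -0.112, 0.698, 0.111]
wrist_force: [-1.0, 0.7, 6.0]
opening: 0.327
```

```bash
python3 look.py 6 380 310
```

```text
5.15 [ 0.5126 -0.2679 -0.007 ] 18.16 [-0.99337929  0.65971297  5.97273002] 0.32719133002570316
```

View pics/w6.png

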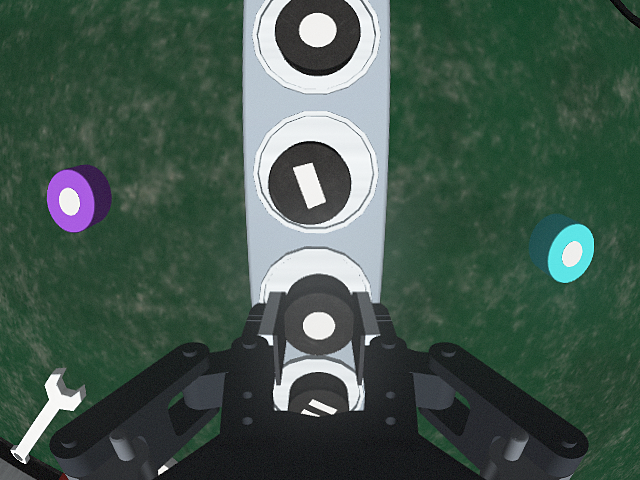

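View pics/v6.png

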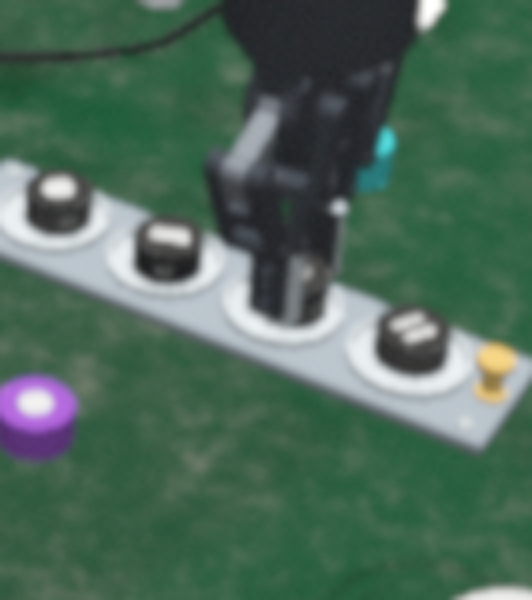

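Held at opening 0.327 (about 28 mm, against 30 mm), with a force of only 6 N. Lifting and checking.

step_arm(xyz=[[0,0,8],[0,0,25],[0,0,50],[0,0,80],[0,0,108],[0,10,108],[-1,30,108],[-3,60,108],[-5,100,108],[-7,140,108]], spin=[0,0,0,0,0,0,0,0.05,0.1,0.15], fingers=[20,20,20,20,20,20,20,20,20,20])

```text
time_s: 6.25
eef_pos: [0.5032, -0.1246, 0.0985]
eef_rot: [0.687, -0.163, 0.689, 0.165]
wrist_force: [0.6, 0.1, 0.2]
opening: 0.326
```

step_arm(xyz=[[-2,45,10],[-4,90,20],[-6,135,30],[-8,180,40],[-10,220,50],[-12,255,50],[-13,275,50],[-13,285,50],[-13,285,50],[-13,285,50]], spin=[0.05,0.1,0.15,0.186,0.186,0.186,0.186,0.186,0.186,0.186], fingers=[20,20,20,20,20,20,20,20,20,20])

```text
time_s: 7.25
eef_pos: [0.4916, 0.1569, 0.1496]
eef_rot: [0.669, -0.227, 0.67, 0.227]
wrist_force: [0.1, 0.0, -0.7]
opening: 0.326
```

```bash
python3 look.py 7 260 220
```

```text
7.25 [0.4916 0.1569 0.1496] 37.43 [ 0.0522191   0.03133077 -0.71516273] 0.3259651543921271
```

View pics/w7.png

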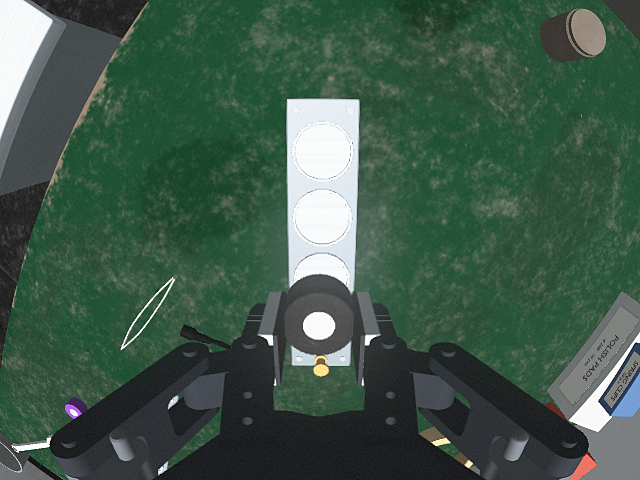

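View pics/v7.png

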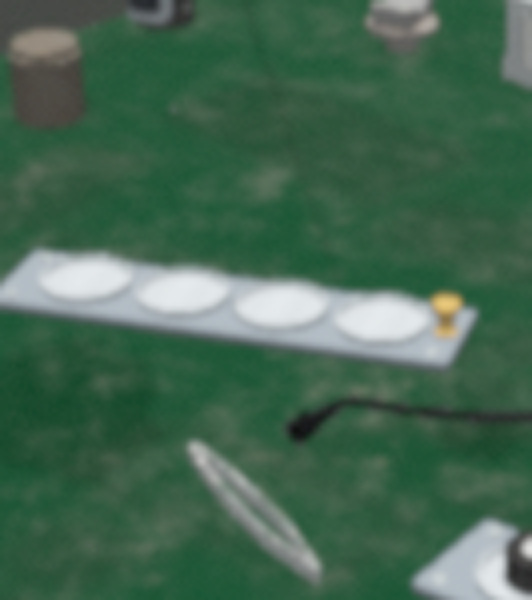

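Tall hangs well at (319,325), and the empty dishes are at (322,151), (322,217) and (322,270, partly hidden). I'll take a second view lower down, to triangulate the rack.

step_arm(xyz=[[0,0,-20],[0,0,-45],[0,0,-70],[0,0,-75],[0,0,-75],[0,0,-75]], spin=[0,0,0,0,0,0], fingers=[20,20,20,20,20,20])

```text
time_s: 7.95
eef_pos: [0.4933, 0.1569, 0.0766]
eef_rot: [0.67, -0.227, 0.669, 0.226]
wrist_force: [0.7, 0.0, -0.4]
opening: 0.327
```

```bash
python3 look.py 8 260 220; cat > rack.py <<'E'
import sys
from h import *
def dishes(n):
    g=cv2.imread(f'pics/w{n}.png').astype(np.uint8);T=np.load(f'pics/T{n}.npy')
    # dish ring: dark thin outlines on bright board -> components of near-white
    hsv=cv2.cvtColor(g,cv2.COLOR_BGR2HSV)
    m=((g.min(2)>222)).astype(np.uint8)*255
    m=cv2.morphologyEx(m,cv2.MORPH_OPEN,np.ones((5,5)))
    cs,_=cv2.findContours(m,cv2.RETR_EXTERNAL,cv2.CHAIN_APPROX_NONE);out=[]
    for c in cs:
        if cv2.contourArea(c)>1000 and 250<c[:,0,0].mean()<400:
            e=cv2.fitEllipse(cv2.convexHull(c));out.append((e[0],e[1],cv2.contourArea(c)))
    return sorted(out,key=lambda a:a[0][1]),T
if __name__=='__main__':
    ds=[dishes(n) for n in sys.argv[1:]]
    for (d,T),n in zip(ds,sys.argv[1:]):
        for e in d:print(n,np.round(e[0],1),np.round(e[1],1),e[2],onz('wrist',*e[0],.013,T).round(4))
    if len(ds)>1:
        for a,b in zip(ds[0][0],ds[1][0]):
            p,e=tri(ray('wrist',*a[0],ds[0][1]),ray('wrist',*b[0],ds[1][1]));print('tri',p.round(4),np.round(e,4))
E
python3 rack.py 7 8
```

```text
7.95 [0.4933 0.1569 0.0766] 37.37 [ 0.70941697  0.00119902 -0.37285816] 0.32749319739495625
7 [320.7 155.7] [ 78.6 178.2] 8082.5 [0.4606 0.1996 0.013 ]
8 [289.4 107.1] [39.2 73.4] 1089.0 [0.4251 0.217  0.013 ]
8 [320.5 156.7] [71.3 74.4] 4001.5 [0.4589 0.2039 0.013 ]
8 [320.3 240.8] [67.6 69.3] 3512.5 [0.492  0.1605 0.013 ]
8 [319.2 376.7] [43.2 59.8] 1955.0 [0.559  0.0717 0.013 ]
tri [0.4473 0.2181 0.2707] [0.0017 0.0017]
```

View pics/w8.png

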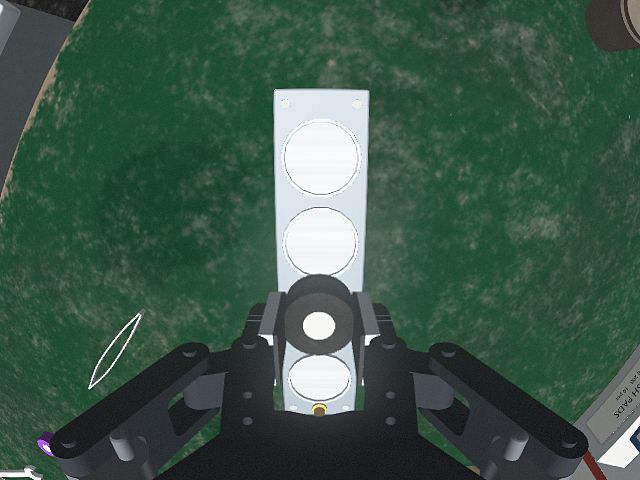

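Both views agree with the top camera within about 3 mm, well inside the 8 mm slack. The target is the dish at −28: (0.4925, 0.158). Lowering.

step_arm(xyz=[[0,1,-30],[0,1,-55],[0,1,-68],[0,1,-74],[0,1,-78],[0,1,-82],[0,1,-82],[0,1,-82]], spin=[0,0,0,0,0,0,0,0], fingers=[20,20,20,20,20,20,20,20])

```text
time_s: 8.85
eef_pos: [0.4928, 0.1583, -0.0059]
eef_rot: [0.67, -0.227, 0.669, 0.227]
wrist_force: [-0.3, -0.1, -0.7]
opening: 0.327
```

```bash
python3 look.py 9 260 220
```

```text
8.85 [ 0.4928  0.1583 -0.0059] 37.42 [-0.29380815 -0.09820671 -0.74604079] 0.32662247096425856
```

View pics/w9.png

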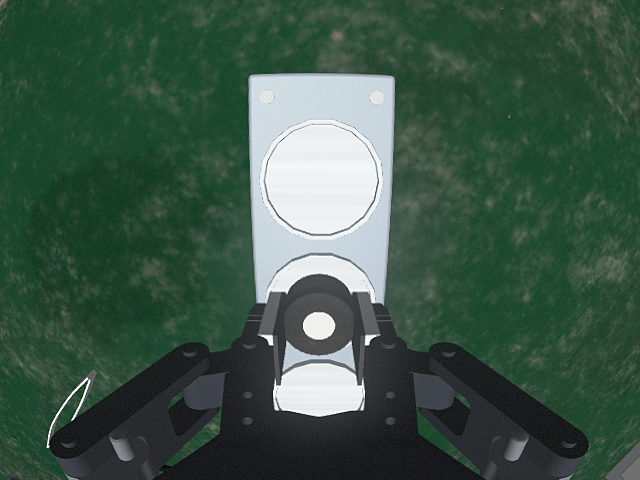

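View pics/v9.png

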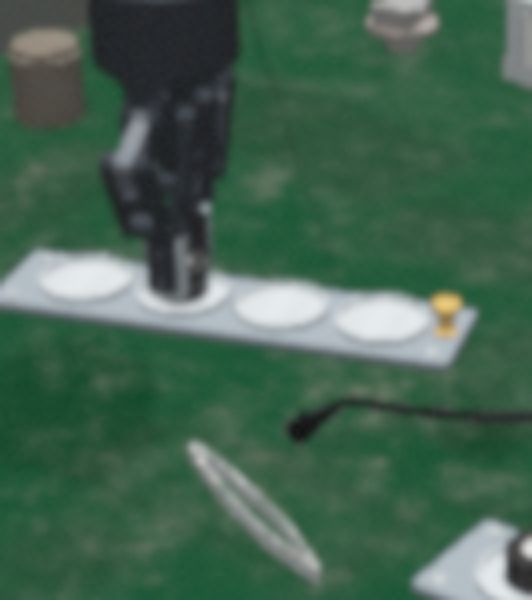

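Well placed and contact-free 1–2 mm above the floor. I'll lower 1 mm, release and rise.

step_arm(xyz=[[0,0,-1],[0,0,-1],[0,0,-1],[0,0,-1],[0,0,-1],[0,0,-1],[0,0,15],[0,0,40],[0,0,75],[0,0,108]], spin=[0,0,0,0,0,0,0,0,0,0], fingers=[20,36,42,50,50,50,50,50,50,50])

```text
time_s: 9.95
eef_pos: [0.4919, 0.1582, 0.1024]
eef_rot: [0.669, -0.227, 0.67, 0.227]
wrist_force: [0.6, -0.4, -0.2]
opening: 0.498
```

```bash
python3 look.py 10 260 220
```

```text
9.95 [0.4919 0.1582 0.1024] 37.41 [ 0.57896436 -0.39734291 -0.21070301] 0.49776716824852246
```

View pics/w10.png

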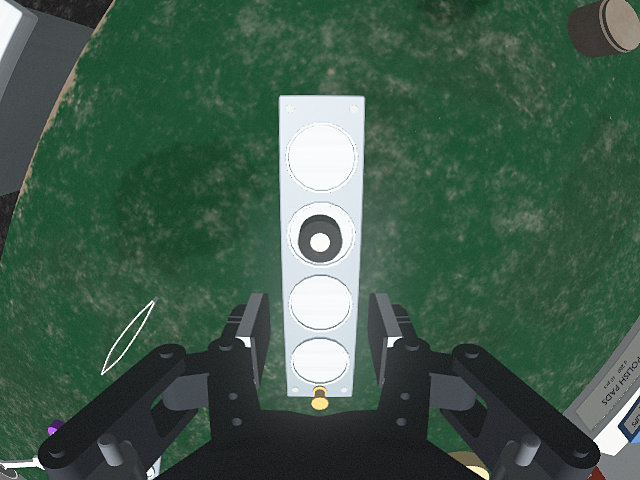

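View pics/v10.png

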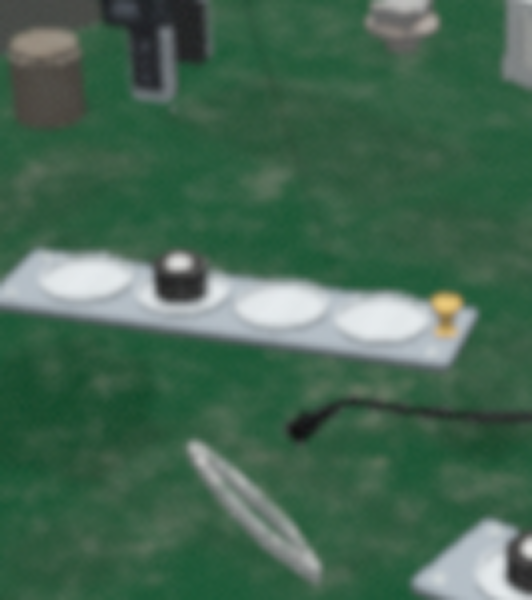

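Tall stands flat and central in the third dish from the pin, at (320,240). I'll refine the dish centres from this clear view.

```bash
python3 - <<'E'
from h import *
T=np.load('pics/T10.npy')
for n,(u,v) in dict(far=(321.5,157),third=(320.7,233.5),second=(320,301.5),near=(320,360)).items():print(n,onz('wrist',u,v,.011,T).round(4))
print('tall',onz('wrist',320,242,.029,T).round(4), 'pin',onz('wrist',319.5,403,.026,T).round(4))
E
```

```text
far [0.4596 0.2036 0.011 ]
third [0.4929 0.1593 0.011 ]
second [0.5261 0.1152 0.011 ]
near [0.5605 0.0704 0.011 ]
tall [0.4928 0.1585 0.029 ] pin [0.5824 0.0411 0.026 ]
```

Now bars: back over the full rack.

step_arm(xyz=[[4,-45,0],[8,-93,0],[12,-141,0],[16,-189,0],[20,-237,0],[24,-285,0],[28,-333,0],[31,-381,0],[34,-429,0],[36,-476,0]], spin=[-0.05,-0.1,-0.15,-0.2,-0.25,-0.3,-0.336,-0.336,-0.336,-0.336], fingers=[50,50,50,50,50,50,50,50,50,50])

```text
time_s: 11.05
eef_pos: [0.5278, -0.3196, 0.1006]
eef_rot: [0.698, -0.111, 0.698, 0.112]
wrist_force: [1.3, 1.1, 0.3]
opening: 0.504
```

step_arm(xyz=[[0,0,-20],[0,0,-50],[0,0,-80],[0,0,-90],[0,0,-90],[0,0,-90]], spin=[0,0,0,0,0,0], fingers=[50,50,50,50,50,50])

```text
time_s: 11.65
eef_pos: [0.5289, -0.3181, 0.0123]
eef_rot: [0.698, -0.112, 0.698, 0.111]
wrist_force: [-0.2, 0.3, 1.0]
opening: 0.501
```

```bash
python3 look.py 11 400 310
```

```text
11.65 [ 0.5289 -0.3181  0.0123] 18.18 [-0.20158581  0.3025539   0.95397526] 0.5005327899828986
```

View pics/w11.png

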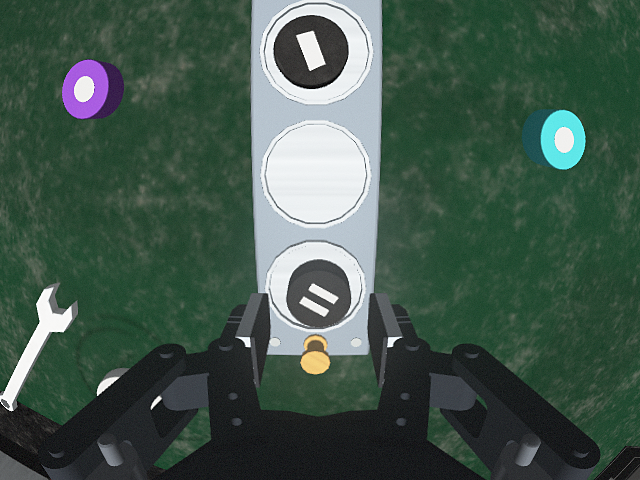

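View pics/v11.png

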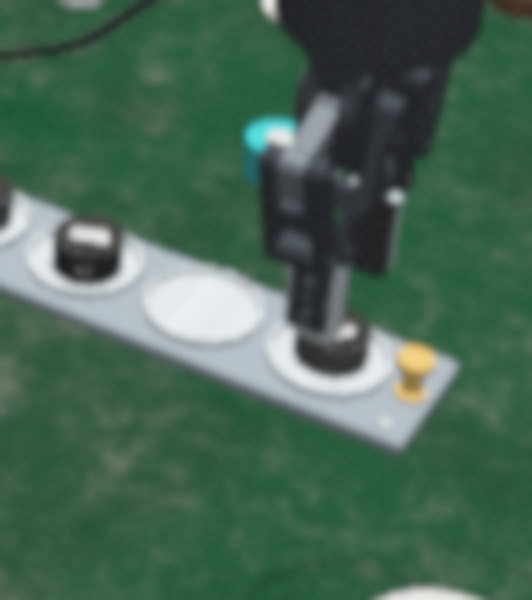

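Bars is at (319,300), centred between the jaws. I'll lower to TCP −10 and check the force.

step_arm(xyz=[[0,0,-8],[0,0,-14],[0,0,-17],[0,0,-19],[0,0,-20],[0,0,-20]], spin=[0,0,0,0,0,0], fingers=[50,50,50,50,50,50])

```text
time_s: 12.35
eef_pos: [0.5283, -0.3177, -0.0087]
eef_rot: [0.698, -0.112, 0.698, 0.112]
wrist_force: [0.2, -0.4, -1.0]
opening: 0.498
```

```bash
python3 look.py 12 400 310
```

```text
12.35 [ 0.5283 -0.3177 -0.0087] 18.16 [ 0.24990765 -0.37844863 -0.96228968] 0.49776329713450124
```

View pics/v12.png

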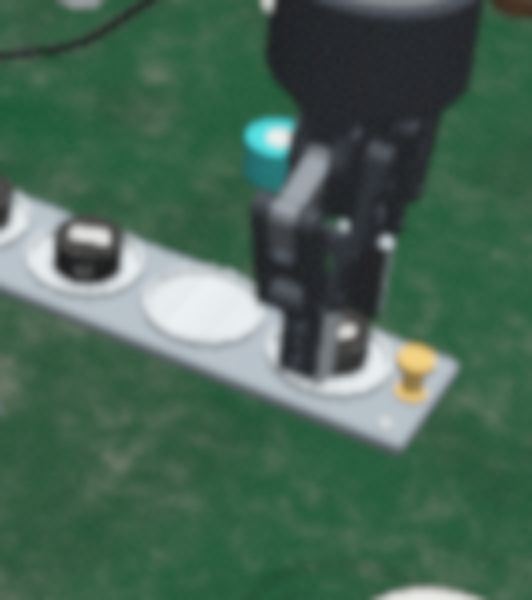

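View pics/w12.png

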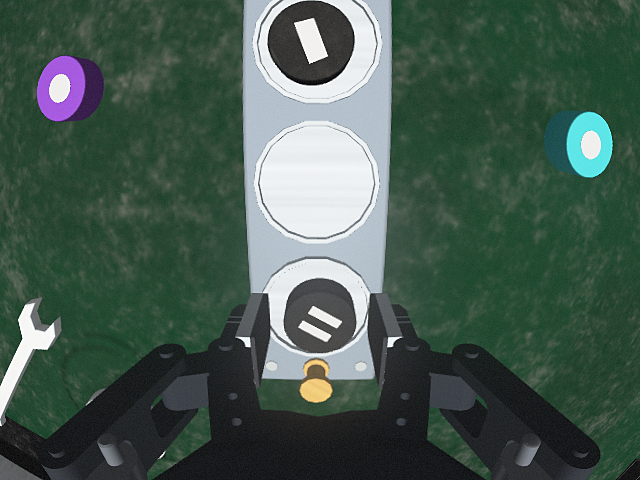

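No contact. Closing.

step_arm(xyz=[[0,0,0],[0,0,0],[0,0,0],[0,0,0],[0,0,0],[0,0,0]], spin=[0,0,0,0,0,0], fingers=[42,38,34,20,20,20])

```text
time_s: 13.05
eef_pos: [0.5286, -0.3179, -0.008]
eef_rot: [0.698, -0.112, 0.698, 0.111]
wrist_force: [-1.1, 1.6, 5.8]
opening: 0.321
```

step_arm(xyz=[[0,0,8],[0,0,25],[0,0,50],[0,0,80],[0,0,110],[0,0,110]], spin=[0,0,0,0,0,0], fingers=[20,20,20,20,20,20])

```text
time_s: 13.65
eef_pos: [0.5313, -0.3203, 0.1081]
eef_rot: [0.701, -0.114, 0.696, 0.109]
wrist_force: [0.3, -0.4, 0.4]
opening: 0.318
```

```bash
python3 look.py 13 400 280
```

```text
13.65 [ 0.5313 -0.3203  0.1081] 18.18 [ 0.26809542 -0.35542002  0.42521202] 0.31756879954467143
```

View pics/w13.png

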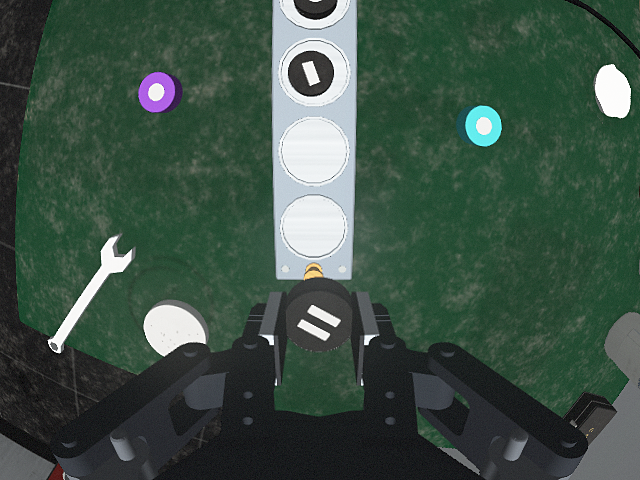

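View pics/v13.png

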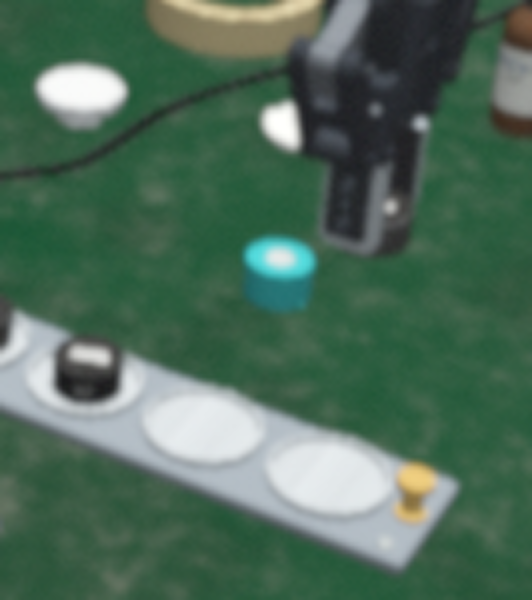

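Bars is held. Carrying it to the farthest dish.

step_arm(xyz=[[-1,10,0],[-4,30,0],[-9,65,0],[-15,110,0],[-21,157,0],[-27,204,0],[-33,251,0],[-39,298,0],[-45,345,0],[-51,385,0]], spin=[0,0.03,0.07,0.12,0.17,0.22,0.27,0.3,0.336,0.336], fingers=[20,20,20,20,20,20,20,20,20,20])

```text
time_s: 14.75
eef_pos: [0.4749, 0.0701, 0.1002]
eef_rot: [0.669, -0.227, 0.67, 0.228]
wrist_force: [1.1, 1.0, 0.2]
opening: 0.321
```

step_arm(xyz=[[-5,40,0],[-10,80,0],[-14,110,0],[-17,130,0],[-18,135,-20],[-18,135,-50],[-18,135,-70],[-18,135,-80],[-18,135,-80],[-18,135,-80]], spin=[0,0,0,0,0,0,0,0,0,0], fingers=[20,20,20,20,20,20,20,20,20,20])

```text
time_s: 15.75
eef_pos: [0.4593, 0.2024, 0.0217]
eef_rot: [0.67, -0.227, 0.67, 0.227]
wrist_force: [1.2, -0.1, -0.5]
opening: 0.32
```

```bash
python3 look.py 14 230 215
```

```text
15.75 [0.4593 0.2024 0.0217] 37.41 [ 1.16415084 -0.11005121 -0.50333135] 0.32024776739659444
```

View pics/w14.png

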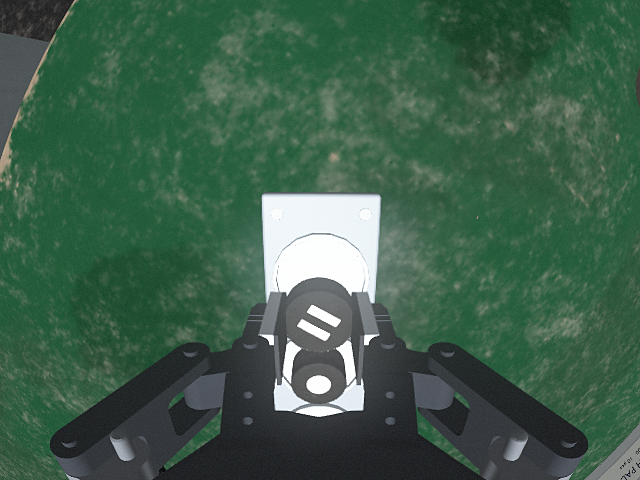

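View pics/v14.png

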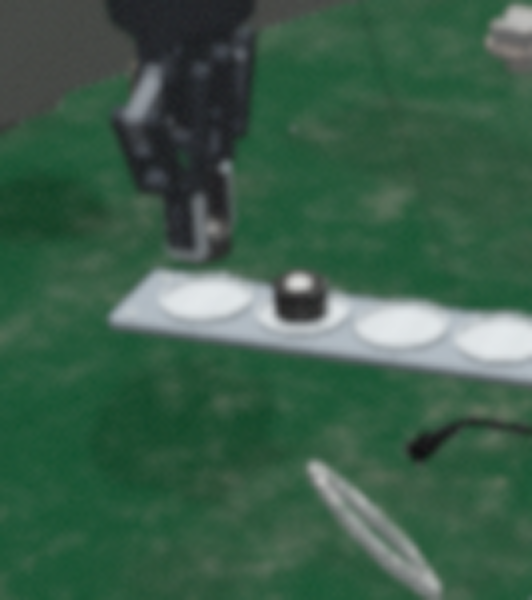

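On target. I'll lower to the same height as at pick-up, release and rise.

step_arm(xyz=[[0,0,-10],[0,0,-18],[0,0,-24],[0,0,-27],[0,0,-29],[0,0,-29],[0,0,-29]], spin=[0,0,0,0,0,0,0], fingers=[20,20,20,20,20,20,20])

```text
time_s: 16.55
eef_pos: [0.4595, 0.2023, -0.0074]
eef_rot: [0.67, -0.227, 0.67, 0.227]
wrist_force: [0.2, -0.7, 0.2]
opening: 0.319
```

step_arm(xyz=[[0,0,0],[0,0,0],[0,0,0],[0,0,0],[0,0,0],[0,0,15],[0,0,40],[0,0,75],[0,0,109],[0,0,109]], spin=[0,0,0,0,0,0,0,0,0,0], fingers=[34,38,42,50,50,50,50,50,50,50])

```text
time_s: 17.55
eef_pos: [0.4631, 0.2031, 0.1065]
eef_rot: [0.673, -0.227, 0.666, 0.226]
wrist_force: [1.0, -0.1, 0.6]
opening: 0.499
```

```bash
python3 look.py 15 230 215
```

```text
17.55 [0.4631 0.2031 0.1065] 37.42 [ 1.00070239 -0.0956162   0.62085802] 0.4985916354944752
```

View pics/w15.png

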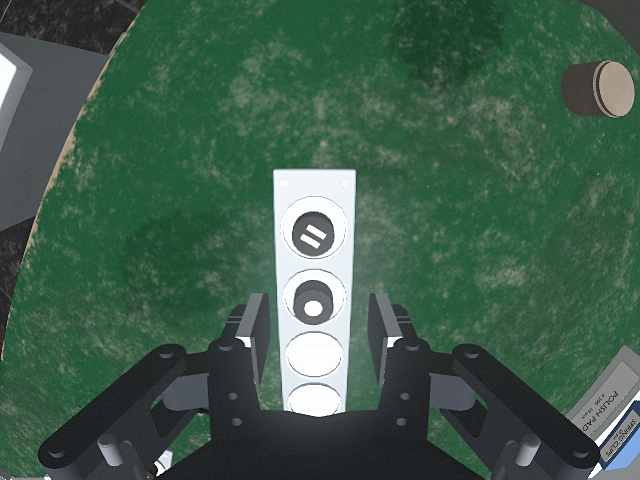

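View pics/v15.png

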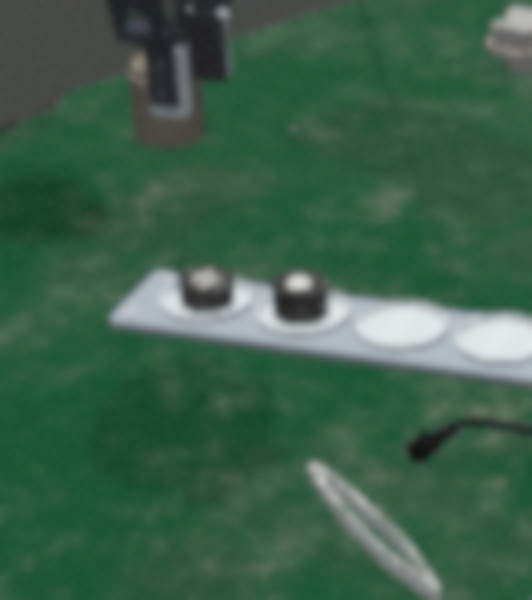

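Bars is flat in the farthest dish at (313,235). Next is oblong at (0.491,−0.2155).

step_arm(xyz=[[3,-42,0],[6,-88,0],[9,-134,0],[13,-180,0],[17,-226,0],[21,-272,0],[25,-318,0],[29,-364,0],[32,-405,0],[32,-417,-20]], spin=[-0.05,-0.1,-0.15,-0.2,-0.25,-0.3,-0.336,-0.336,-0.336,-0.336], fingers=[50,50,50,50,50,50,50,50,50,50])

```text
time_s: 18.65
eef_pos: [0.4926, -0.2198, 0.0823]
eef_rot: [0.699, -0.112, 0.697, 0.109]
wrist_force: [0.4, 1.0, 0.2]
opening: 0.502
```

step_arm(xyz=[[0,0,-30],[0,0,-60],[0,0,-70],[0,0,-70],[0,0,-70]], spin=[0,0,0,0,0], fingers=[50,50,50,50,50])

```text
time_s: 19.15
eef_pos: [0.4916, -0.2147, 0.0118]
eef_rot: [0.698, -0.112, 0.698, 0.112]
wrist_force: [0.1, 0.3, 1.0]
opening: 0.499
```

```bash
python3 look.py 16 370 290
```

```text
19.15 [ 0.4916 -0.2147  0.0118] 18.18 [0.12977061 0.32115746 0.95545878] 0.49901647450604575
```

View pics/w16.png

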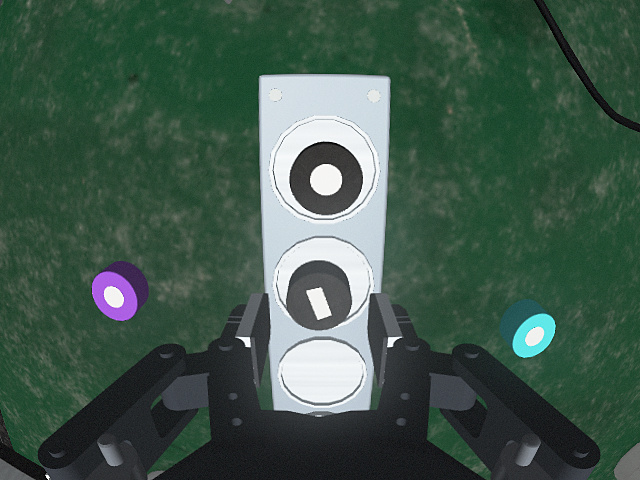

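Oblong is centred at (319,302). I'll lower, close and lift.

step_arm(xyz=[[0,0,-8],[0,0,-14],[0,0,-17],[0,0,-19],[0,0,-19],[0,0,-19]], spin=[0,0,0,0,0,0], fingers=[50,50,50,50,50,50])

```text
time_s: 19.85
eef_pos: [0.4914, -0.2147, -0.0075]
eef_rot: [0.698, -0.112, 0.698, 0.112]
wrist_force: [-0.5, 0.2, 0.6]
opening: 0.497
```

step_arm(xyz=[[0,0,0],[0,0,0],[0,0,0],[0,0,0],[0,0,0],[0,0,0]], spin=[0,0,0,0,0,0], fingers=[42,38,34,20,20,20])

```text
time_s: 20.45
eef_pos: [0.4916, -0.2149, -0.0069]
eef_rot: [0.698, -0.112, 0.698, 0.111]
wrist_force: [-2.5, 0.7, 5.3]
opening: 0.323
```

step_arm(xyz=[[0,0,8],[0,0,25],[0,0,50],[0,0,80],[0,0,109],[0,0,109]], spin=[0,0,0,0,0,0], fingers=[20,20,20,20,20,20])

```text
time_s: 21.05
eef_pos: [0.4941, -0.2166, 0.1063]
eef_rot: [0.7, -0.114, 0.696, 0.11]
wrist_force: [1.2, 0.7, -0.3]
opening: 0.324
```

```bash
python3 look.py 17 370 270
```

```text
21.05 [ 0.4941 -0.2166  0.1063] 18.17 [ 1.19484605  0.73390194 -0.32739541] 0.324292192416215
```

View pics/w17.png

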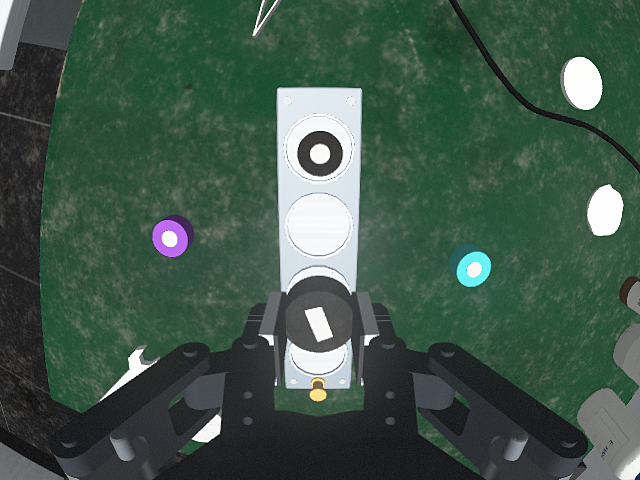

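Oblong is held. On to the second dish from the pin (0.526, 0.114).

step_arm(xyz=[[1,10,0],[3,30,0],[7,65,0],[12,110,0],[17,157,0],[22,204,0],[27,251,0],[31,290,0],[34,317,0],[35,329,0]], spin=[0,0.03,0.07,0.12,0.17,0.22,0.27,0.3,0.336,0.336], fingers=[20,20,20,20,20,20,20,20,20,20])

```text
time_s: 22.15
eef_pos: [0.5246, 0.1173, 0.0998]
eef_rot: [0.668, -0.227, 0.67, 0.228]
wrist_force: [0.1, -0.7, -0.1]
opening: 0.323
```

step_arm(xyz=[[0,0,-25],[0,0,-55],[0,0,-75],[0,0,-80],[0,0,-80],[0,0,-80]], spin=[0,0,0,0,0,0], fingers=[20,20,20,20,20,20])

```text
time_s: 22.75
eef_pos: [0.5269, 0.114, 0.0222]
eef_rot: [0.67, -0.227, 0.67, 0.226]
wrist_force: [-0.3, -0.0, -0.7]
opening: 0.321
```

```bash
python3 look.py 18 270 220
```

```text
22.75 [0.5269 0.114  0.0222] 37.37 [-0.30477989 -0.04669867 -0.68707945] 0.3208557438057669
```

View pics/w18.png

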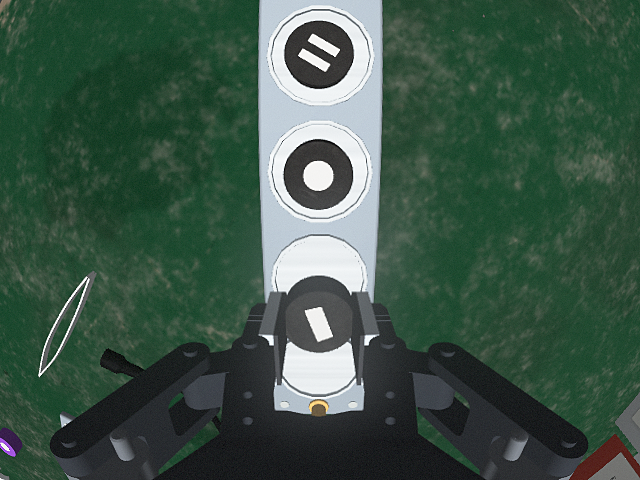

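View pics/v18.png

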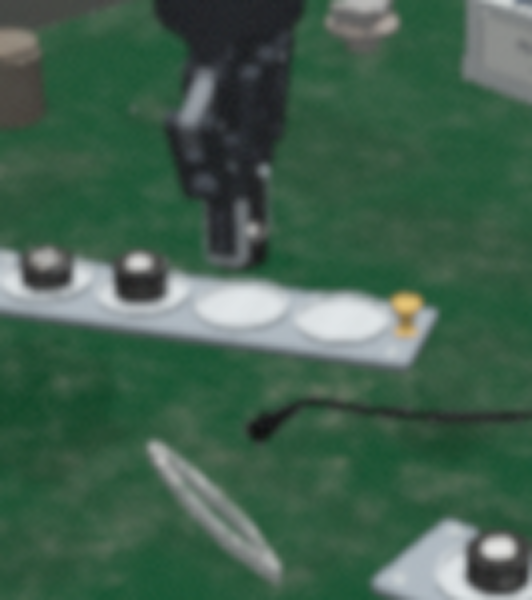

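step_arm(xyz=[[0,0,-10],[0,0,-18],[0,0,-23],[0,0,-26],[0,0,-28],[0,0,-28],[0,0,-28]], spin=[0,0,0,0,0,0,0], fingers=[20,20,20,20,20,20,20])

```text
time_s: 23.55
eef_pos: [0.5265, 0.1143, -0.0065]
eef_rot: [0.67, -0.227, 0.67, 0.227]
wrist_force: [-0.4, 0.6, -0.8]
opening: 0.323
```

step_arm(xyz=[[0,0,0],[0,0,0],[0,0,0],[0,0,0],[0,0,0],[0,0,15],[0,0,40],[0,0,75],[0,0,108],[0,0,108]], spin=[0,0,0,0,0,0,0,0,0,0], fingers=[34,38,42,50,50,50,50,50,50,50])

```text
time_s: 24.55
eef_pos: [0.5305, 0.1144, 0.1078]
eef_rot: [0.673, -0.228, 0.666, 0.226]
wrist_force: [1.2, -0.2, 0.7]
opening: 0.503
```

```bash
python3 look.py 19 270 220
```

```text
24.55 [0.5305 0.1144 0.1078] 37.43 [ 1.23571685 -0.18881512  0.67109103] 0.5026529663080347
```

View pics/w19.png

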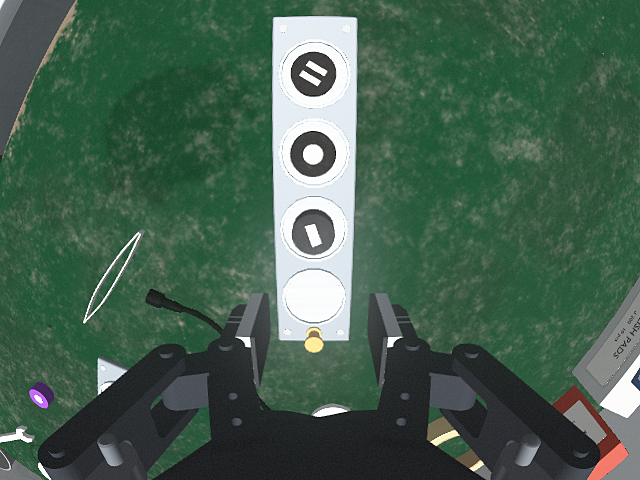

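View pics/v19.png

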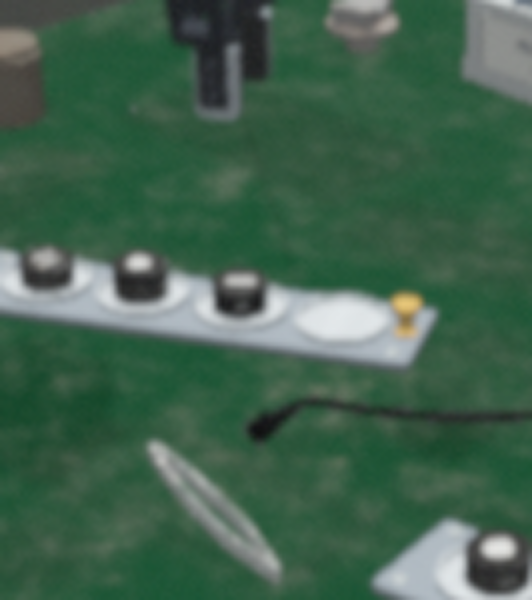

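Three are placed. Last is disc at (0.476,−0.161).

step_arm(xyz=[[-5,-30,0],[-12,-70,0],[-19,-110,0],[-26,-150,0],[-33,-190,0],[-40,-230,0],[-46,-260,0],[-50,-275,-20],[-50,-275,-50],[-50,-275,-80]], spin=[-0.05,-0.1,-0.15,-0.2,-0.25,-0.3,-0.336,-0.336,-0.336,-0.336], fingers=[50,50,50,50,50,50,50,50,50,50])

```text
time_s: 25.65
eef_pos: [0.4755, -0.1612, 0.02]
eef_rot: [0.698, -0.111, 0.699, 0.111]
wrist_force: [-0.6, 0.4, -0.7]
opening: 0.499
```

step_arm(xyz=[[0,0,-5],[0,0,-10],[0,0,-10],[0,0,-10]], spin=[0,0,0,0], fingers=[50,50,50,50])

```text
time_s: 26.05
eef_pos: [0.4772, -0.161, 0.0126]
eef_rot: [0.699, -0.112, 0.698, 0.111]
wrist_force: [-0.3, 0.4, -0.2]
opening: 0.497
```

```bash
python3 look.py 20 340 280
```

```text
26.05 [ 0.4772 -0.161   0.0126] 18.19 [-0.33511558  0.42525186 -0.17458115] 0.49665786189594996
```

View pics/w20.png

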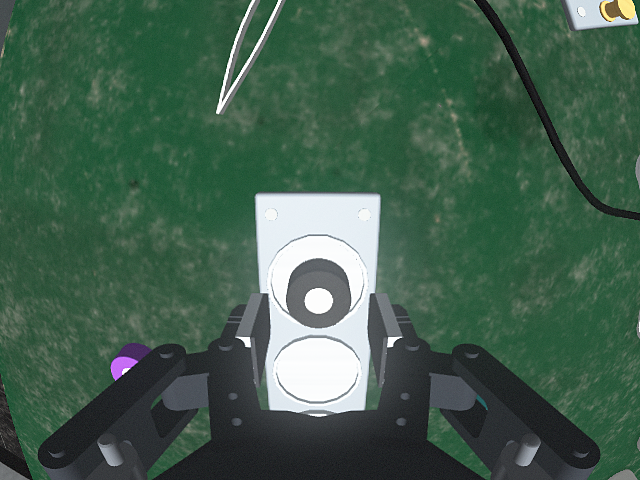

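Disc is centred at (318,300).

step_arm(xyz=[[0,0,-8],[0,0,-14],[0,0,-17],[0,0,-19],[0,0,-19],[0,0,-19]], spin=[0,0,0,0,0,0], fingers=[50,50,50,50,50,50])

```text
time_s: 26.75
eef_pos: [0.4763, -0.1607, -0.0076]
eef_rot: [0.698, -0.112, 0.698, 0.112]
wrist_force: [0.1, -0.0, -0.2]
opening: 0.5
```

step_arm(xyz=[[0,0,0],[0,0,0],[0,0,0],[0,0,0],[0,0,0],[0,0,0]], spin=[0,0,0,0,0,0], fingers=[42,38,34,20,20,20])

```text
time_s: 27.35
eef_pos: [0.4766, -0.1609, -0.0069]
eef_rot: [0.698, -0.112, 0.698, 0.112]
wrist_force: [-1.6, 1.0, 5.3]
opening: 0.322
```

step_arm(xyz=[[0,0,8],[0,0,25],[0,0,50],[0,0,80],[0,0,109],[0,0,109]], spin=[0,0,0,0,0,0], fingers=[20,20,20,20,20,20])

```text
time_s: 27.95
eef_pos: [0.4792, -0.1624, 0.1062]
eef_rot: [0.7, -0.114, 0.696, 0.11]
wrist_force: [-0.2, -0.5, -0.4]
opening: 0.325
```

```bash
python3 look.py 21 340 280
```

```text
27.95 [ 0.4792 -0.1624  0.1062] 18.17 [-0.20986723 -0.48127326 -0.4283627 ] 0.32454044966076107
```

View pics/w21.png

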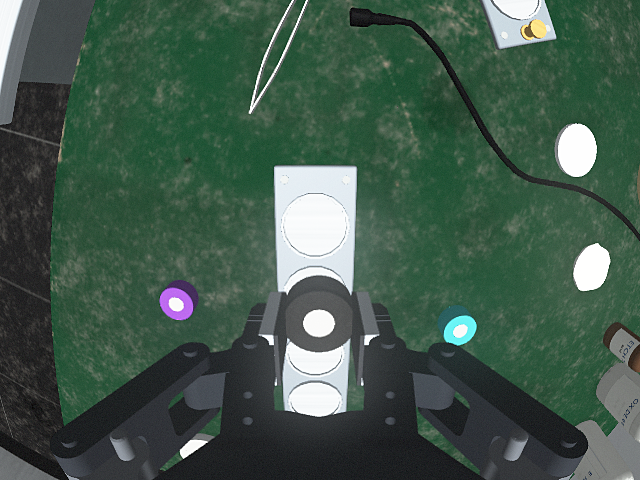

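step_arm(xyz=[[3,8,0],[10,26,0],[21,56,0],[34,93,0],[47,130,0],[60,165,0],[71,195,0],[79,217,0],[84,230,0],[84,230,0]], spin=[0,0.03,0.07,0.12,0.17,0.22,0.27,0.3,0.336,0.336], fingers=[20,20,20,20,20,20,20,20,20,20])

```text
time_s: 29.05
eef_pos: [0.5598, 0.071, 0.1003]
eef_rot: [0.669, -0.227, 0.67, 0.228]
wrist_force: [-0.0, -0.8, -0.0]
opening: 0.319
```

step_arm(xyz=[[0,0,-25],[0,0,-55],[0,0,-75],[0,0,-80],[0,0,-80],[0,0,-80]], spin=[0,0,0,0,0,0], fingers=[20,20,20,20,20,20])

```text
time_s: 29.65
eef_pos: [0.5611, 0.0687, 0.0225]
eef_rot: [0.67, -0.227, 0.669, 0.226]
wrist_force: [-0.2, 0.6, -0.6]
opening: 0.322
```

```bash
python3 look.py 22 290 225
```

```text
29.65 [0.5611 0.0687 0.0225] 37.37 [-0.18017572  0.59892598 -0.61579328] 0.3215257930327042
```

View pics/w22.png

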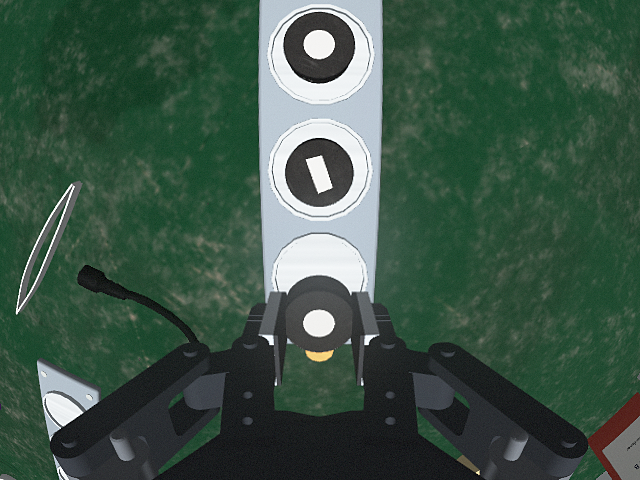

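View pics/v22.png

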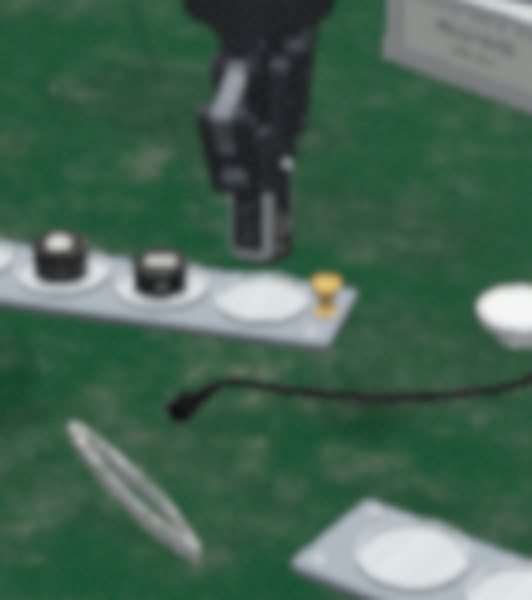

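step_arm(xyz=[[0,1,-10],[0,1,-18],[0,1,-23],[0,1,-26],[0,1,-28],[0,1,-28],[0,1,-28]], spin=[0,0,0,0,0,0,0], fingers=[20,20,20,20,20,20,20])

```text
time_s: 30.45
eef_pos: [0.5605, 0.0703, -0.0065]
eef_rot: [0.67, -0.227, 0.67, 0.227]
wrist_force: [-1.3, -0.6, -0.0]
opening: 0.321
```

step_arm(xyz=[[0,0,0],[0,0,0],[0,0,0],[0,0,0],[0,0,0],[0,0,15],[0,0,40],[0,0,75],[0,0,115],[0,-30,150]], spin=[0,0,0,0,0,0,0,0,0,0], fingers=[34,38,42,50,50,50,50,50,50,50])

```text
time_s: 31.45
eef_pos: [0.5605, 0.0424, 0.1467]
eef_rot: [0.67, -0.228, 0.669, 0.228]
wrist_force: [1.0, -0.1, 0.5]
opening: 0.499
```

step_arm(xyz=[[0,0,0],[0,0,0],[0,0,0]], spin=[0,0,0], fingers=[50,50,50])

```text
time_s: 31.75
eef_pos: [0.5594, 0.0407, 0.1428]
eef_rot: [0.669, -0.226, 0.67, 0.227]
wrist_force: [-0.0, -0.4, -0.5]
opening: 0.501
```

```bash
python3 look.py 23 270 225; python3 - <<'E'
from h import *
t=eyes.camera('top')[:,:,::-1];cv2.imwrite('pics/t23.png',t)
T=np.load('pics/T23.npy');T2=T
E
```

```text
31.75 [0.5594 0.0407 0.1428] 37.41 [-0.04594564 -0.41262215 -0.47602383] 0.5013880467962535
```

View pics/w23.png

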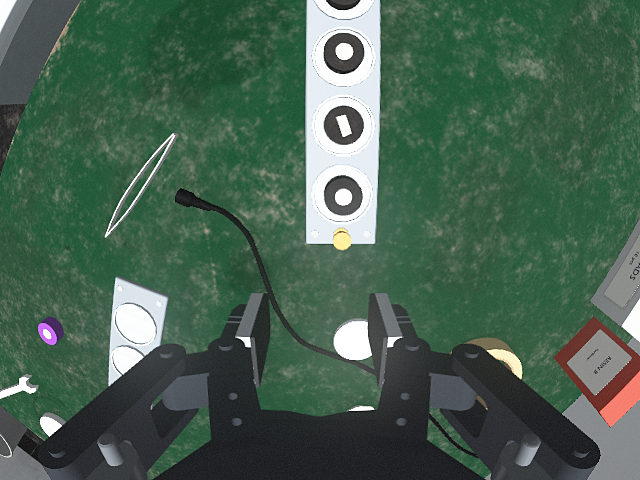

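View pics/v23.png

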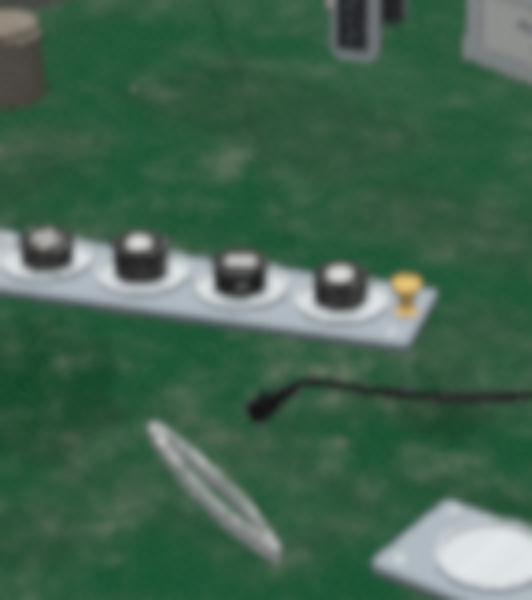

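View pics/t23.png

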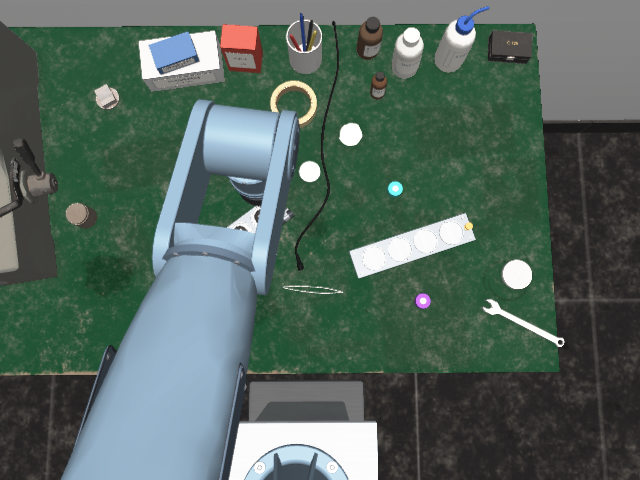

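All four samples stand upright in their dishes, and the arm is clear. Handing in.

```bash
python3 -c "
from bench import hand_in
print(hand_in())"
```

```text
the job is handed in; nothing more can be done
None
```

I moved all four samples into the other rack in reverse order and handed the job in at about 32 s of the 96 s allowed. Counted from the brass pin, the full rack held bars, tall, oblong, disc. The other rack now holds disc, oblong, tall, bars.

**Last checks:** the closing wrist and scene pictures show disc, oblong and tall upright, metal face up and near the centre of their dishes. The wrist picture cuts off bars in the farthest dish. The closing scene picture and earlier wrist views show it standing the same way. The full rack is empty and the look-alikes were not touched. Wrist force read no more than about 6 N.

**What disagreed:**
- **Fingertips:** the text puts them 11 mm ahead of the TCP, but the wrist and scene pictures put them about 25 mm behind it. I worked from the pictures, and every grasp held.
- **Dish positions:** the top and wrist cameras differed by 2–3 mm along the empty rack. That is well inside the 8 mm of slack around each sample.
- **Sample heights:** the two wrist views gave bars 1.9 mm and tall 0.9 mm higher than the text. Disc and oblong agreed to within 0.2 mm.

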